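# Unpack the long bar weight and hang it on the spring scale

## Task

The spring scale is to be checked with the long weight from the carton: fold both carton flaps right back to about level, take out the longer of the two steel bar weights and hang it by its eye on the scale's hook. Lower it on gently, so that the scale is never pulled down to the end of its travel, and leave it hanging straight down, free and still for the reading. The flaps stay folded back, the short weight stays in its place in the carton, and the cutter, beaker and amber jar standing around are not shifted.

Things in the scene. Friction and masses are not known exactly. Their poses are not given: they have to be found in the camera images.
- carton: Brown corrugated shipping carton, fixed; outside 188 mm along its x, 172 along y, rim 70 mm high, board 4 mm. Origin: centre of its underside; x runs along the seam between the two long flaps, away from the robot. Its narrow end flaps are already folded down outside the x ends (reaching 112 mm from the centre near the bench). Inside lie two bar weights side by side, eyes towards +x.
- carton_inside (a point): centre of the carton's inner floor, 4 mm above the bench; axes as the carton's. The weights lie at y = +36 and -36 mm (either may be on either side), bar middles at about x = -24, undersides 26 mm above the bench, on two foam cross bars (18 mm wide, at x = -60 and 0, all across y, with 8 mm high ribs beside each weight). Between these bars there is free depth for fingertips down to the floor.
- flap_left (a joint): angle of the long flap hinged on the rim of the carton's +y wall, rad: 0 closed flat over the carton, 1.57 upright, 3.14 folded back level outside, stop at 3.8. Cardboard, 186 mm along the hinge, 82 mm from hinge to free edge, 4 mm thick, 30 g. Its tape is slit and it starts partly up (0.65 to 1.1). The stiff crease keeps it where it is left; about 1 N at the free edge moves it.
- flap_right (a joint): the same for the long flap on the carton's -y wall, the mirror image: 0 = closed, 3.14 = folded back level outside
- flap_left_hinge (a point): middle of the crease of the left flap: on the carton at y = +84 mm, 70 mm above the bench; axes as the carton's
- flap_right_hinge (a point): middle of the crease of the right flap: y = -84 mm, 70 mm above the bench; axes as the carton's
- flap_left_edge (a point): middle of the left flap's free edge (82 mm from its hinge); turns with the flap
- flap_right_edge (a point): middle of the right flap's free edge
- weight_long: the longer steel weight, about 0.5 kg: square bar 24 x 24 x 110 mm with a round eye (44 mm outside, 32 mm clear, 6 mm wire) welded to one end; overall 154 mm. Origin at the middle of the bar's underside as it lies (bar's centre 12 mm above, along z); x along the bar to the eye, y across. The eye lies in the plane z = 12 mm. Balances about the bar's middle.
- weight_long_eye (a point): centre of the wire at the outermost point of the long weight's eye, 99 mm from the bar's middle along x; axes as the weight's
- weight_short: the shorter steel weight, 0.33 kg: the same bar section but 72 mm long, with the same eye; overall 116 mm; frame as for the long one. To be left in the carton.
- stand: Retort stand, fixed, carrying the spring scale. Origin on the bench at the stand's near side; the hook hangs over x = +80 mm, y = 0. Base plate 200 x 120 x 12 mm from x = +25 to +225 mm, rod 12 mm thick at x = +200, 612 mm tall, arm at 562; the flat grey scale case (16 x 46 mm) hangs over the hook from 332 to 521 mm height. The hook opens towards the stand's -x, roughly towards the robot.
- hook_seat (a point): where the centre of the eye's wire rests in the scale's hook, 250 mm above the bench unloaded; moves with the hook; axes as the stand's. The hook is a J of 6 mm round wire in the plane y = 0, 22 mm wide inside: point on the -x side, shank 14 mm to the +x side of the seat up to 32 mm above it, then leaning back to the line over the seat at 58 mm above it.
- hook_point (a point): centre of the wire at the hook's upturned point, 17 mm to the -x side of the seat and 19 mm above it (the wire's round end rises 3 mm more); moves with the hook; axes as the stand's. The eye has to pass over it.
- scale_hook (a joint): how far the hook is drawn down, m: 0 unloaded, end of travel 0.05. Spring 200 N/m (the long weight draws it about 25 mm down), slightly damped; the hook cannot turn. A weight let go while leaning swings for about 5 s.
- cutter: grey safety cutter, 175 mm, lying on the robot's side of the carton; origin under its middle
- beaker: glass beaker, 68 mm wide, 90 mm tall, beside the stand; origin at the centre of its foot
- amber_jar: amber jar 68 mm wide, 110 mm tall, between the carton and the stand on the far side; origin at the centre of its foot

How it is judged:
By the outcome, as a careful person would: the job done as asked, in the order asked, and still so for the second after the job is handed in, with the robot touching nothing.
It also fails if it takes over 72 s, if anything falls off the work surface, if the arm or the gripper's body presses on something with over 40 N, if the wrist force passes 120 N, or if a joint passes its speed limit or range.

## Robot

A 6-joint arm with a two-finger parallel gripper is mounted at the origin on the work surface. World frame = base frame: x ahead of the robot, y to its left, z up, the work surface at z = 0. Lengths are in m, angles in rad, forces in N, time in s.
With the tool pointing down it reaches from about 0.275 to 0.825 m from the base axis. Payload 4.9 kg.
Tool frame: the origin (TCP) lies between the finger pads; the fingertips stand 11 mm ahead of it and the grasp point (between the pads) lies 8 mm behind it (env.tip_extent is the distance from the TCP to the fingertips, in m); z points along the fingers, y is the line along which they close (so a half turn about z gives the same grasp; the last joint's range is limited). The gripper opens to 85 mm and grips with 20 to 120 N. Pads are 22 mm wide; open, the fingers measure 114 mm over their backs; the gripper's body (76 mm by 85 mm) begins 54 mm behind the grasp point. The pads swing forward as they close: fully open they stand 13 mm farther back than shut.
Start: joints at [-1.358, 0.326, -0.193, 1.052, 0, 1.437], TCP at [0.187, -0.517, 0.215] pointing down, gripper open.
Joint ranges: [-2.65, 2.65], [-0.97, 1.79], [-1.3, 1.35], [-1.93, 2.1], [-1.47, 1.37], [-3.14, 3.14]. Speed limits (rad/s): [2.57, 2.57, 3.14, 3.14, 3.14, 3.14].

## Interface

Orientations are given as a rotation vector (axis times angle).
In Python, from plant import env, read_camera, finder gives the robot as it stands.
- The arm moves only by the tool carry_out, never from a script. Its argument "moves" is a list of rows, each a list of 3 entries, a list of its own where there are three numbers: the opening, from 0 (shut) to 1 (fully open), then the shift along the tool's x, y, z in m, then the turn, a rotation vector about the tool's x, y, z in rad. In form: [[gripper, [dx, dy, dz], [wx, wy, wz]], ...]. A call has 1 to 12 rows; each row is the pose to reach, as a shift and turn from the pose commanded when the call began, along the tool's axes at that moment; what a row does not reach only later rows make up. A row lasts 1/10 s, in which the tool goes at most 50 mm and 8.59 degrees, less where a joint would pass 70% of its speed; a pose out of reach is approached as far as the arm can. A call with a gripper value outside its range is refused whole. The fingers move at their own pace and stop on an object; "newtons" is the grip in N (left out, the last holds). Time passes only in rows, so rows that repeat a pose let the fingers close. It gives the time, the measured TCP pose, the force, the opening and the grip force at its end, in the units of the state.
- env.observe(): the state, without advancing time (a new reading comes with each control period).
- read_camera(name): name is "scene" or "top"; returns a dict with "img" (384x512x3 uint8, blue, green, red), "fx", "fy", "cx", "cy" (pixels), "R" (3x3) and "t" (3): a world point X has camera coordinates R X + t. Camera axes: x right, y down, z forward; pixel columns grow to the right and rows downward; lengths in m; the calibration is good to about 2 mm. A picture is of the moment at which its call begins. There is no depth.
- env.job_done(): hands the job in; it is judged then, once.
Trained networks look in the newest picture that a camera, given by its name, has taken for a name from the list of things; names that differ only in an ending like _2 or _b are one class to them, and where a whole thing is asked for, a point or a joint stands for the part that bears it (a point fixed in the world has none). Each returns a list of dicts, best first, with "confidence" (0 to 1); they miss things now and then, are a little off and sometimes report something else, mostly with a low value. They report only what shows in the picture. A call takes as long as a camera call.
- finder.look_for(camera, thing): "extent" ([left, top, right, bottom] in pixels, round what is visible of it).
- finder.cut_out(camera, thing): "region" (384x512 bool, what is visible of it) and "extent" ([left, top, right, bottom] in pixels, round what is visible of it).
- finder.tip_of(camera, thing): "uv" ([column, row] in pixels: a listed point, or the origin of a listed thing).
The state is a dict: "t": time; "joint_positions": joint angles; "qd": joint speeds; "joint_torque": joint torques, N m; "eef_pos": TCP position; "orientation": TCP orientation; "ft_force": force on the tool from outside, world axes, zero at the start; "moment": the same for the moment, N m; "width": finger opening in m; "grasp_force": force on a finger pad.
Only numpy, scipy, OpenCV 4.12 (cv2) and the standard library are available. Lean on these libraries where they do the work, as an engineer would, in place of code of your own. Each camera call takes 0.05 s, during which the arm holds its last target. There are 200 camera calls.

## Working session

There is one attempt and no reset: what is moved stays moved. The work goes in short steps, Python scripts to look and compute and a tool call to move; the robot and the scene stay as the last step left them, time stands still between calls to the robot, and variables do not carry over. Pictures are saved under pics/ and viewed, at most 10 in all, crops included, and the job is handed in when it is done.

Besides the shell and the picture viewer there is one more tool, called after "Request:" as name([rows], argument=value, ...), one row to a line, values as JSON. carry_out: Moves the arm, as the interface text tells. Its arguments: {"type":"object","properties":{"moves":{"type":"array","items":{"type":"array"}},"newtons":{"type":"number"}},"required":["moves"]}

```bash
ls; mkdir -p pics; cat > h.py <<'E'
import numpy as np, cv2
from plant import env, read_camera, finder
from scipy.spatial.transform import Rotation as Ro
def ray(c,uv):
    d=np.array([(uv[0]-c["cx"])/c["fx"],(uv[1]-c["cy"])/c["fy"],1.]); R=np.array(c["R"]);t=np.array(c["t"])
    o=-R.T@t; d=R.T@d; return o,d/np.linalg.norm(d)
def atz(c,uv,z):
    o,d=ray(c,uv); return o+d*(z-o[2])/d[2]
def tri(c1,u1,c2,u2):
    o1,d1=ray(c1,u1);o2,d2=ray(c2,u2)
    A=np.stack([d1,-d2],1); s=np.linalg.lstsq(A,o2-o1,rcond=None)[0]
    p,q=o1+s[0]*d1,o2+s[1]*d2; return (p+q)/2,np.linalg.norm(p-q)
def proj(c,X):
    p=np.array(c["R"])@np.array(X)+np.array(c["t"]); return np.array([c["fx"]*p[0]/p[2]+c["cx"],c["fy"]*p[1]/p[2]+c["cy"]])
E
python3 - <<'E'
from h import *
np.set_printoptions(precision=4,suppress=True)
C={n:read_camera(n) for n in("scene","top")}
for n,c in C.items():
    cv2.imwrite(f"pics/{n}0.png",c["img"]); print(n,-np.array(c["R"]).T@c["t"],c["fx"])
for th in ["carton","carton_inside","flap_left_hinge","flap_right_hinge","flap_left_edge","flap_right_edge","weight_long","weight_long_eye","weight_short","stand","hook_seat","hook_point","cutter","beaker","amber_jar"]:
    U={}
    for n in C:
        r=finder.tip_of(n,th)
        if r: U[n]=r[0]["uv"]; print(th,n,np.round(r[0]["uv"],1),round(r[0]["confidence"],2),len(r))
    if len(U)==2: print("   ",*tri(C["scene"],U["scene"],C["top"],U["top"]))
s=env.observe(); print(s["eef_pos"],s["orientation"],s["t"])
E
```

```text
pics
scene [0.9869 0.5334 1.0046] 391.8988467969872
top [0.4376 0.0283 1.2119] 407.72040415081017
carton scene [297.1 265. ] 0.71 1
carton top [183.8 195.9] 0.73 1
    [0.5234 0.2241 0.0215] 0.01110137564835987
carton_inside scene [300.  267.4] 0.73 2
carton_inside top [186.3 199.4] 0.68 1
    [ 0.5126  0.2237 -0.0066] 0.004097245645508104
flap_left_hinge scene [329.1 271.9] 0.83 2
flap_left_hinge top [152.9 200.7] 0.95 1
    [0.5023 0.3073 0.0649] 0.0004503145580393243
flap_right_hinge scene [278.7 239.2] 0.61 1
flap_right_hinge top [212.  193.2] 0.91 1
    [0.5246 0.1424 0.0654] 0.0020433692849876083
flap_left_edge scene [314.1 246.9] 0.92 1
flap_left_edge top [168.6 196.4] 0.76 1
    [0.5096 0.2505 0.1327] 0.0019446256856933894
flap_right_edge scene [297.3 240.8] 0.79 2
flap_right_edge top [186.2 195.1] 0.6 1
    [0.5166 0.2043 0.1175] 0.003888588348320789
weight_long scene [295.6 254. ] 0.69 1
weight_long_eye scene [276.6 274.1] 0.87 1
weight_short scene [298.2 266.6] 0.36 2
weight_short top [171.2 206. ] 0.71 2
    [0.5088 0.2442 0.0226] 0.054665284357796044
stand scene [198.  179.1] 0.61 1
stand top [340.  198.9] 0.69 1
    [ 0.5185 -0.2319  0.0143] 0.0039065443552770765
hook_seat scene [331.3 269.4] 0.64 2
hook_seat top [369.9 161.5] 0.64 1
    [0.5828 0.0791 0.3522] 0.5788616741821065
hook_point scene [172.9 127.1] 0.53 1
hook_point top [373.1 158.8] 0.64 2
    [ 0.5824 -0.2382  0.2839] 0.028103251383211986
cutter scene [331.1 225.5] 0.67 1
cutter top [213.4 193.7] 0.73 2
    [0.4808 0.1895 0.1596] 0.14125924585884542
beaker scene [212.8 206.6] 0.84 1
beaker top [307. 187.] 0.84 1
    [ 0.5501 -0.1332 -0.0158] 0.011026653622551045
amber_jar scene [196.9 257.7] 0.84 2
amber_jar top [187.4 197.8] 0.74 2
    [0.6282 0.1358 0.1559] 0.2732880982078435
[ 0.187  -0.5173  0.2152] [3.0945 0.542  0.    ] 1.6
```

```bash
python3 - <<'E'
from h import *
a=cv2.imread("pics/scene0.png")[60:330,110:420];cv2.imwrite("pics/s1.png",cv2.resize(a,None,fx=2.2,fy=2.2,interpolation=cv2.INTER_CUBIC))
a=cv2.imread("pics/top0.png")[90:310,110:430];cv2.imwrite("pics/t1.png",cv2.resize(a,None,fx=2.4,fy=2.4,interpolation=cv2.INTER_CUBIC))
E
```

```text
(no output)
```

View pics/s1.png

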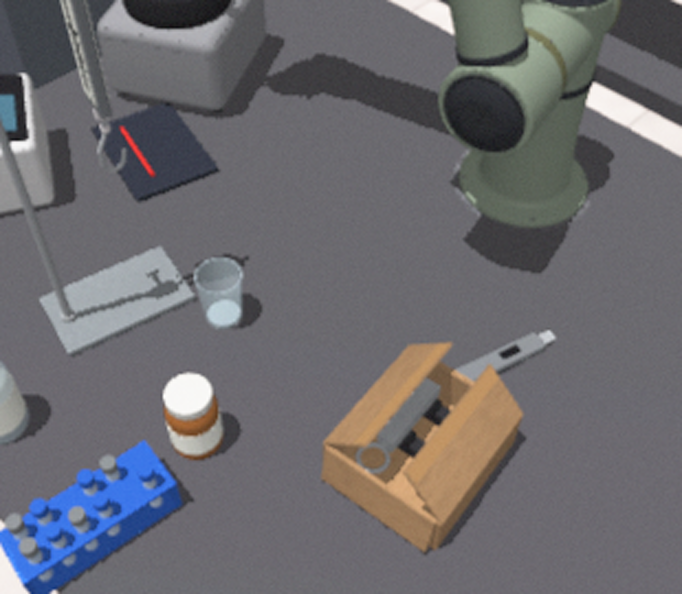

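View pics/t1.png

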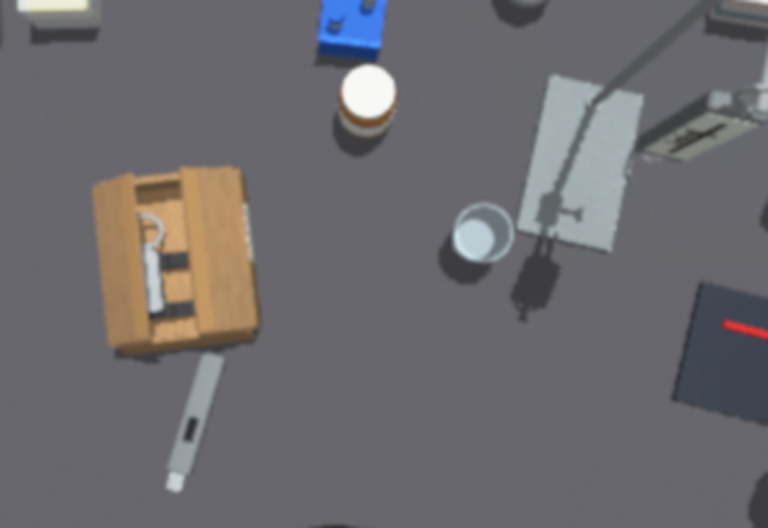

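The scene picture shows the carton with both flaps partly up. One bar shows under the right flap (eye at about 280,268) and another under the left, and the scale hook is at about (161,130). The top picture shows the stand's base plate turned about −12°, with the beaker left of it and the jar between carton and stand.

```bash
python3 - <<'E'
from h import *
np.set_printoptions(precision=4,suppress=True)
T=read_camera("top");S=read_camera("scene")
print([a for a in dir(env) if a[0]!='_'],env.tip_extent)
q=[atz(T,(110+u/2.4,90+v/2.4),.012)[:2] for u,v in [(552,75),(643,95),(610,250),(518,230)]]
q=np.array(q);print(q, [np.linalg.norm(q[i]-q[i-1]) for i in range(4)])
f=(q[0]+q[1]-q[2]-q[3]);yaw=np.arctan2(f[1],f[0]);c=q.mean(0);x=np.array([np.cos(yaw),np.sin(yaw)]);o=c-.125*x
print("stand yaw",np.degrees(yaw),"origin",o,"hook",o+.08*x)
h=o+.08*x
for nm,p in [("seat",[*h,.25]),("point",[*(h-.017*x),.269]),("casebot",[*h,.332]),("rodfoot",[*(o+.2*x),.012])]:
    print(nm,proj(S,p),proj(T,p))
print("jar",atz(T,(110+368/2.4,90+92/2.4),.11),"beaker",atz(T,(110+476/2.4,90+240/2.4),.0))
# carton model: rim corners & floor corners
cc=np.array([.5135,.2249]);y=np.radians(7.7);R=np.array([[np.cos(y),-np.sin(y)],[np.sin(y),np.cos(y)]])
im=S["img"].copy();it=T["img"].copy()
for z in(0,.07):
    P=[[*(cc+R@np.array(p)),z] for p in [(.094,.086),(.094,-.086),(-.094,-.086),(-.094,.086)]]
    for I,C in((im,S),(it,T)):
        cv2.polylines(I,[np.int32([proj(C,p) for p in P])],True,(0,0,255) if z else (0,255,0),1)
for p in ([*h,.25],[*(h-.017*x),.269]): cv2.circle(im,tuple(np.int32(proj(S,p).round())),1,(0,0,255),-1)
a=np.hstack([cv2.resize(im[190:320,240:370],None,fx=3,fy=3),cv2.resize(it[130:260,130:260],None,fx=3,fy=3)])
b=cv2.resize(im[90:150,130:200],None,fx=3,fy=3,interpolation=cv2.INTER_CUBIC)
a=np.vstack([a,np.zeros((180,780,3),np.uint8)]);a[390:570,:210]=b
cv2.imwrite("pics/o1.png",a)
E
```

```text
['Unreachable', 'job_done', 'observe', 'tip_extent'] 0.011
[[ 0.7503 -0.2319]
 [ 0.7265 -0.3454]
 [ 0.5322 -0.3026]
 [ 0.5555 -0.1892]] [np.float64(0.19947356478963632), np.float64(0.11595675584849045), np.float64(0.19900296200321363), np.float64(0.11575020740312005)]
stand yaw -12.391971628880302 origin [ 0.519  -0.2405] hook [ 0.5972 -0.2576]
seat [161.6796 134.2253] [372.5255 159.2571]
point [165.9911 127.0312] [373.4367 164.9733]
casebot [155.9139 111.4165] [383.6043 153.2307]
rodfoot [140.9957 203.1657] [357.2422 133.3094]
jar [0.7022 0.     0.11  ] beaker [ 0.5435 -0.1391 -0.    ]
```

View pics/o1.png

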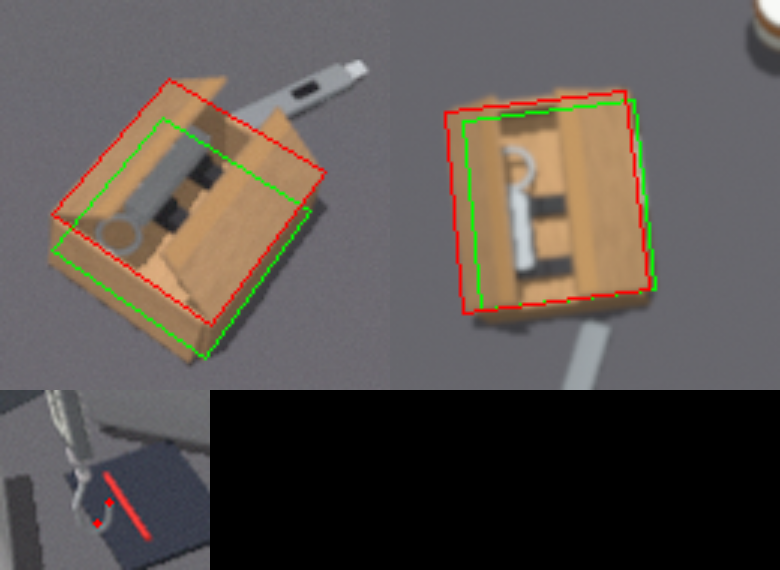

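The overlay fits: the carton is at (0.5135, 0.2249) with yaw 7.7°, the hook seat at (0.597, −0.258) and the stand's yaw is −12.4°. Next I move over the carton with the gripper closed.

```bash
cat >> h.py <<'E'
CC=np.array([.5135,.2249]);CY=np.radians(7.7)
def cart(x,y,z): return np.array([CC[0]+np.cos(CY)*x-np.sin(CY)*y,CC[1]+np.sin(CY)*x+np.cos(CY)*y,z])
def down(azdeg): # tool x at azimuth, z down
    a=np.radians(azdeg); X=np.array([np.cos(a),np.sin(a),0]);Z=np.array([0,0,-1.]); return Ro.from_matrix(np.stack([X,np.cross(Z,X),Z],1))
def rows(targets,p0=None,R0=None):
    s=env.observe(); p0=s["eef_pos"] if p0 is None else p0; R0=Ro.from_rotvec(s["orientation"]) if R0 is None else R0
    for p,R in targets: print(np.round(R0.inv().apply(np.array(p)-p0),4).tolist(),np.round((R0.inv()*R).as_rotvec(),3).tolist())
def st():
    s=env.observe(); print({k:np.round(s[k],4).tolist() for k in("t","eef_pos","orientation","joint_positions","ft_force","width")})
E
python3 - <<'E'
from h import *
rows([(cart(0,4e-3,.28),down(97.7)),(np.array(env.observe()["eef_pos"])+[0,0,.065],down(97.7))])
E
```

```text
[0.5602, -0.5909, -0.0648] [0.0, -0.0, -1.358]
[0.0, 0.0, -0.065] [0.0, -0.0, -1.358]
```

Request:
carry_out([
  [0, [0, 0, -0.065], [0, 0, -0.15]],
  [0, [0.56, -0.591, -0.065], [0, 0, -1.358]],
  [0, [0.56, -0.591, -0.065], [0, 0, -1.358]],
  [0, [0.56, -0.591, -0.065], [0, 0, -1.358]],
  [0, [0.56, -0.591, -0.065], [0, 0, -1.358]],
  [0, [0.56, -0.591, -0.065], [0, 0, -1.358]],
  [0, [0.56, -0.591, -0.065], [0, 0, -1.358]],
  [0, [0.56, -0.591, -0.065], [0, 0, -1.358]],
  [0, [0.56, -0.591, -0.065], [0, 0, -1.358]],
  [0, [0.56, -0.591, -0.065], [0, 0, -1.358]],
  [0, [0.56, -0.591, -0.065], [0, 0, -1.358]],
  [0, [0.56, -0.591, -0.065], [0, 0, -1.358]],
])

```text
t: 2.9
eef_pos: [0.4075, -0.0113, 0.2758]
orientation: [2.067, 2.364, 0.001]
ft_force: [1.2, -1.2, 0.2]
width: -0.0002
grasp_force: 0.0
```

```bash
python3 - <<'E'
from h import *
st();rows([(cart(0,4e-3,.28),down(97.7))])
E
```

```text
{'t': 2.9, 'eef_pos': [0.4075, -0.0113, 0.2758], 'orientation': [2.0669, 2.3642, 0.0008], 'joint_positions': [-0.2091, 0.0187, -0.4131, 1.1376, -0.0002, 1.2277], 'ft_force': [1.1676, -1.1754, 0.1557], 'width': -0.0002}
[0.2239, 0.1366, -0.0042] [0.001, 0.001, -0.0]
```

Request:
carry_out([
  [0, [0.224, 0.137, 0], [0, 0, 0]],
  [0, [0.224, 0.137, 0], [0, 0, 0]],
  [0, [0.224, 0.137, 0], [0, 0, 0]],
  [0, [0.224, 0.137, 0], [0, 0, 0]],
  [0, [0.224, 0.137, 0], [0, 0, 0]],
  [0, [0.224, 0.137, 0], [0, 0, 0]],
  [0, [0.224, 0.137, 0], [0, 0, 0]],
])

```text
t: 3.6
eef_pos: [0.513, 0.2285, 0.2746]
orientation: [-2.064, -2.368, 0.001]
ft_force: [0.4, 0.0, -0.3]
width: -0.0006
grasp_force: 0.0
```

```bash
python3 - <<'E'
from h import *
st()
# left flap: tip path about hinge; tip point = TCP + 11mm along z
def path(side):
    L=[cart(0,4e-3,.21),cart(0,4e-3,.118)]
    for r,a in [(.072,40),(.065,60),(.064,80),(.064,100),(.066,115),(.068,130),(.07,145),(.07,160),(.07,174)]:
        a=np.radians(a); L.append(cart(0,side*(.084-r*np.cos(a)),.07+r*np.sin(a)+.011))
    return [(p,down(97.7)) for p in L]
rows(path(1));rows(path(-1))
E
```

```text
{'t': 3.6, 'eef_pos': [0.513, 0.2285, 0.2746], 'orientation': [-2.064, -2.368, 0.0013], 'joint_positions': [0.2877, 0.3178, -0.0518, 1.202, -0.0001, 1.7216], 'ft_force': [0.3959, 0.0401, -0.3219], 'width': -0.0006}
[0.0004, 0.0001, 0.0646] [-0.001, 0.0, 0.003]
[0.0004, 0.0002, 0.1566] [-0.001, 0.0, 0.003]
[0.0252, 0.0002, 0.1473] [-0.001, 0.0, 0.003]
[0.0479, 0.0003, 0.1373] [-0.001, 0.0, 0.003]
[0.0693, 0.0003, 0.1305] [-0.001, 0.0, 0.003]
[0.0915, 0.0004, 0.1305] [-0.001, 0.0, 0.003]
[0.1083, 0.0004, 0.1337] [-0.001, 0.0, 0.003]
[0.1241, 0.0005, 0.1415] [-0.001, 0.0, 0.003]
[0.1377, 0.0005, 0.1534] [-0.001, 0.0, 0.003]
[0.1462, 0.0006, 0.1696] [-0.001, 0.0, 0.003]
[0.15, 0.0006, 0.1862] [-0.001, 0.0, 0.003]
[0.0004, 0.0001, 0.0646] [-0.001, 0.0, 0.003]
[0.0004, 0.0002, 0.1566] [-0.001, 0.0, 0.003]
[-0.0325, 0.0001, 0.1473] [-0.001, 0.0, 0.003]
[-0.0551, 0.0, 0.1373] [-0.001, 0.0, 0.003]
[-0.0765, -0.0, 0.1306] [-0.001, 0.0, 0.003]
[-0.0987, -0.0001, 0.1306] [-0.001, 0.0, 0.003]
[-0.1155, -0.0001, 0.1338] [-0.001, 0.0, 0.003]
[-0.1313, -0.0002, 0.1415] [-0.001, 0.0, 0.003]
[-0.1449, -0.0002, 0.1535] [-0.001, 0.0, 0.003]
[-0.1534, -0.0002, 0.1697] [-0.001, 0.0, 0.003]
[-0.1572, -0.0002, 0.1863] [-0.001, 0.0, 0.003]
```

Request:
carry_out([
  [0, [0, 0, 0.05], [0, 0, 0]],
  [0, [0, 0, 0.1], [0, 0, 0]],
  [0, [0, 0, 0.155], [0, 0, 0]],
  [0, [0.005, 0, 0.155], [0, 0, 0]],
  [0, [0.025, 0, 0.147], [0, 0, 0]],
  [0, [0.048, 0, 0.137], [0, 0, 0]],
  [0, [0.069, 0, 0.131], [0, 0, 0]],
  [0, [0.0915, 0, 0.131], [0, 0, 0]],
  [0, [0.108, 0, 0.134], [0, 0, 0]],
  [0, [0.123, 0, 0.142], [0, 0, 0]],
  [0, [0.135, 0, 0.155], [0, 0, 0]],
  [0, [0.142, 0, 0.171], [0, 0, 0]],
])

```text
t: 4.8
eef_pos: [0.4939, 0.3685, 0.1036]
orientation: [2.067, 2.365, 0.001]
ft_force: [0.0, 0.0, -0.9]
width: 0.0001
grasp_force: 0.0
```

Request:
carry_out([
  [0, [0.003, 0, 0.012], [0, 0, 0]],
  [0, [0.003, 0, 0.014], [0, 0, 0]],
  [0, [0.003, 0, 0.014], [0, 0, 0]],
])

```text
t: 5.1
eef_pos: [0.493, 0.37, 0.0894]
orientation: [-2.068, -2.364, 0.003]
ft_force: [-0.6, -0.6, -1.1]
width: 0.0001
grasp_force: 0.0
```

```bash
python3 - <<'E'
from h import *
st();c=read_camera("scene");print(finder.tip_of("scene","flap_left_edge"))
cv2.imwrite("pics/f1.png",cv2.resize(c["img"][140:330,230:430],None,fx=3,fy=3))
print([proj(c,cart(0,.084+.082*np.cos(a),.07+.082*np.sin(a))) for a in (0,.1,.2,.3)])
s=env.observe();print(cart(0,.084+.065,.07))
E
```

```text
{'t': 5.1, 'eef_pos': [0.493, 0.37, 0.0894], 'orientation': [-2.068, -2.3644, 0.0032], 'joint_positions': [0.5243, 0.5521, -0.1775, 0.8433, -0.0002, 1.9615], 'ft_force': [-0.6184, -0.625, -1.1088], 'width': 0.0001}
[{'uv': [313.4, 250.8], 'confidence': 0.63}]
[array([357.37496455, 288.89450133]), array([357.84995706, 287.36091076]), array([358.0367704 , 285.64003703]), array([357.92829982, 283.74816382])]
[0.49353606 0.3725565  0.07      ]
```

View pics/f1.png

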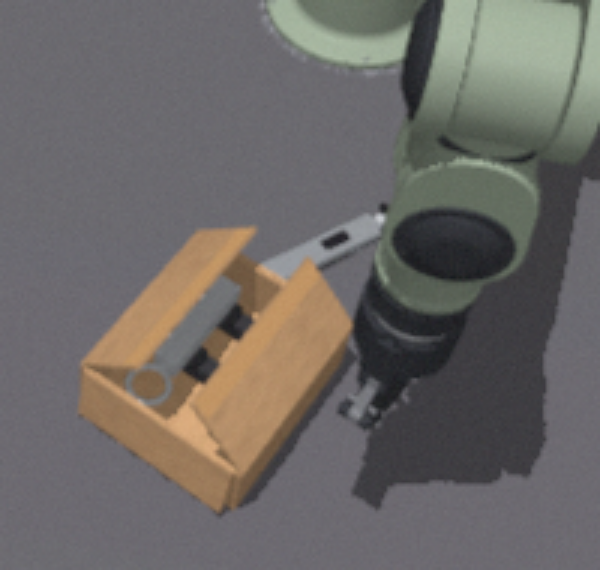

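The fingers passed over the left flap's edge without moving it. I'll go back and enter deeper.

Request:
carry_out([
  [0, [0, 0, -0.05], [0, 0, 0]],
  [0, [0, 0, -0.11], [0, 0, 0]],
  [0, [0, 0, -0.12], [0, 0, 0]],
  [0, [-0.1465, 0, -0.12], [0, 0, 0]],
  [0, [-0.1465, 0, -0.12], [0, 0, 0]],
  [0, [-0.1465, 0, -0.12], [0, 0, 0]],
  [0, [-0.1465, 0, -0.12], [0, 0, 0]],
  [0, [-0.1465, 0, -0.12], [0, 0, 0]],
  [0, [-0.1465, 0, -0.07], [0, 0, 0]],
  [0, [-0.1465, 0, -0.02], [0, 0, 0]],
  [0, [-0.1465, 0, -0.015], [0, 0, 0]],
  [0, [-0.1465, 0, -0.015], [0, 0, 0]],
])

```text
t: 6.4
eef_pos: [0.512, 0.2263, 0.1049]
orientation: [-2.065, -2.366, 0.003]
ft_force: [-0.1, 0.5, 0.7]
width: 0.0002
grasp_force: 0.0
```

```bash
python3 - <<'E'
from h import *
st()
def path(side):
    L=[(40,.09),(60,.12),(75,.134)]
    for r,a in [(.064,100),(.066,115),(.067,130),(.067,145),(.066,160),(.065,174)]:
        a=np.radians(a); L.append((1e3*(.084-r*np.cos(a)),.07+r*np.sin(a)))
    return [(cart(0,side*y/1e3,z+.011),down(97.7)) for y,z in L]
rows(path(1))
E
```

```text
{'t': 6.4, 'eef_pos': [0.512, 0.2263, 0.1049], 'orientation': [-2.0648, -2.3655, 0.0035], 'joint_positions': [0.2842, 0.4425, -0.3204, 0.8107, 0.0002, 1.7195], 'ft_force': [-0.1243, 0.5489, 0.7018], 'width': 0.0002}
[0.0384, 0.0014, 0.0039] [-0.003, 0.0, 0.001]
[0.0584, 0.0013, -0.0261] [-0.003, 0.0, 0.001]
[0.0734, 0.0013, -0.0401] [-0.003, 0.0, 0.001]
[0.0935, 0.0013, -0.0391] [-0.003, 0.0, 0.001]
[0.1103, 0.0014, -0.0359] [-0.003, 0.0, 0.001]
[0.1255, 0.0014, -0.0274] [-0.003, 0.0, 0.001]
[0.1373, 0.0015, -0.0145] [-0.003, 0.0, 0.001]
[0.1444, 0.0015, 0.0013] [-0.003, 0.0, 0.001]
[0.147, 0.0016, 0.0171] [-0.003, 0.0, 0.001]
```

Request:
carry_out([
  [0, [0.02, 0, 0.003], [0, 0, 0]],
  [0, [0.038, 0, 0.003], [0, 0, 0]],
  [0, [0.058, 0, -0.02], [0, 0, 0]],
  [0, [0.073, 0, -0.036], [0, 0, 0]],
  [0, [0.0935, 0, -0.038], [0, 0, 0]],
  [0, [0.11, 0, -0.035], [0, 0, 0]],
  [0, [0.1255, 0, -0.027], [0, 0, 0]],
  [0, [0.137, 0, -0.014], [0, 0, 0]],
  [0, [0.144, 0, 0.002], [0, 0, 0]],
  [0, [0.147, 0, 0.018], [0, 0, 0]],
  [0, [0.147, 0, 0.019], [0, 0, 0]],
  [0, [0.147, 0, 0.019], [0, 0, 0]],
])

```text
t: 7.6
eef_pos: [0.4926, 0.3707, 0.0851]
orientation: [-2.067, -2.365, 0.004]
ft_force: [0.4, -0.9, -0.3]
width: 0.0
grasp_force: 0.0
```

```bash
python3 - <<'E'
from h import *
st();c=read_camera("scene");print(finder.tip_of("scene","flap_left_edge"))
cv2.imwrite("pics/f2.png",cv2.resize(c["img"][140:330,230:430],None,fx=3,fy=3))
E
```

```text
{'t': 7.6, 'eef_pos': [0.4926, 0.3707, 0.0851], 'orientation': [-2.0673, -2.3646, 0.0041], 'joint_positions': [0.5256, 0.5572, -0.1809, 0.8354, -0.0002, 1.9624], 'ft_force': [0.4079, -0.9101, -0.3335], 'width': 0.0}
[{'uv': [332.0, 256.4], 'confidence': 0.56}]
```

View pics/f2.png

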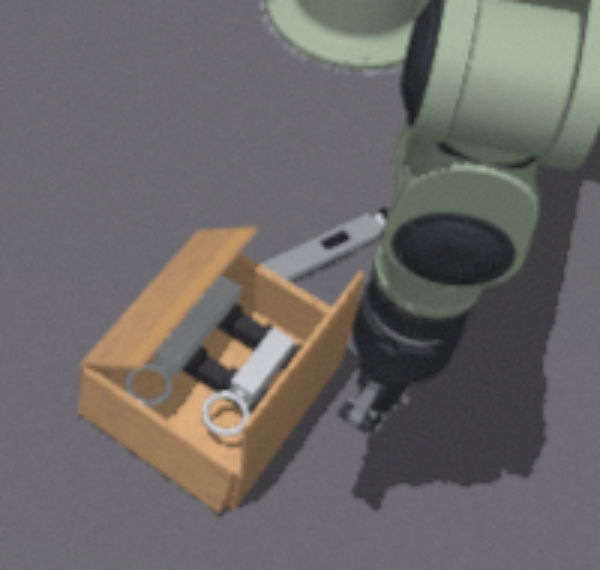

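The left flap is now about upright, and the finger slipped over its edge again. The short weight is on the left and the long one on the right. I'll push again, lower down on the flap.

Request:
carry_out([
  [0, [0, 0, -0.05], [0, 0, 0]],
  [0, [0, 0, -0.115], [0, 0, 0]],
  [0, [0, 0, -0.115], [0, 0, 0]],
  [0, [-0.1, 0, -0.115], [0, 0, 0]],
  [0, [-0.1, 0, -0.115], [0, 0, 0]],
  [0, [-0.1, 0, -0.115], [0, 0, 0]],
  [0, [-0.1, 0, -0.115], [0, 0, 0]],
  [0, [-0.1, 0, -0.065], [0, 0, 0]],
  [0, [-0.1, 0, -0.035], [0, 0, 0]],
  [0, [-0.1, 0, -0.035], [0, 0, 0]],
])

```text
t: 8.7
eef_pos: [0.5034, 0.2719, 0.1175]
orientation: [-2.064, -2.364, 0.01]
ft_force: [-1.3, 0.6, -0.1]
width: -0.0
grasp_force: 0.0
```

```bash
python3 - <<'E'
from h import *
st()
def path(side):
    L=[(70,.112)]
    for r,a in [(.045,90),(.045,105),(.045,120),(.045,135),(.047,150),(.052,162),(.058,172)]:
        a=np.radians(a); L.append((1e3*(.084-r*np.cos(a)),.07+r*np.sin(a)))
    return [(cart(0,side*y/1e3,z+.011),down(97.7)) for y,z in L]
rows(path(1))
E
```

```text
{'t': 8.7, 'eef_pos': [0.5034, 0.2719, 0.1175], 'orientation': [-2.0637, -2.3636, 0.0102], 'joint_positions': [0.3661, 0.4534, -0.2655, 0.8595, 0.0003, 1.8016], 'ft_force': [-1.3496, 0.6417, -0.065], 'width': -0.0}
[0.022, 0.0037, -0.0055] [-0.007, 0.001, 0.001]
[0.036, 0.0037, -0.0086] [-0.007, 0.001, 0.001]
[0.0477, 0.0037, -0.007] [-0.007, 0.001, 0.001]
[0.0585, 0.0037, -0.0026] [-0.007, 0.001, 0.001]
[0.0679, 0.0038, 0.0046] [-0.007, 0.001, 0.001]
[0.0768, 0.0038, 0.0129] [-0.007, 0.001, 0.001]
[0.0855, 0.0039, 0.0203] [-0.007, 0.001, 0.001]
[0.0935, 0.004, 0.0283] [-0.007, 0.001, 0.001]
```

Request:
carry_out([
  [0, [0.022, 0, -0.003], [0, 0, 0]],
  [0, [0.036, 0, -0.006], [0, 0, 0]],
  [0, [0.048, 0, -0.006], [0, 0, 0]],
  [0, [0.0585, 0, -0.002], [0, 0, 0]],
  [0, [0.068, 0, 0.005], [0, 0, 0]],
  [0, [0.077, 0, 0.013], [0, 0, 0]],
  [0, [0.0855, 0, 0.021], [0, 0, 0]],
  [0, [0.092, 0, 0.028], [0, 0, 0]],
  [0, [0.092, 0, 0.029], [0, 0, 0]],
  [0, [0.092, 0, 0.029], [0, 0, 0]],
])

```text
t: 9.7
eef_pos: [0.4941, 0.363, 0.0916]
orientation: [-2.067, -2.365, 0.002]
ft_force: [-0.7, -0.7, -0.0]
width: -0.0
grasp_force: 0.0
```

```bash
python3 - <<'E'
from h import *
st();c=read_camera("scene");print(finder.tip_of("scene","flap_left_edge"))
print([proj(c,cart(0,.084+.082*np.cos(a),.07+.082*np.sin(a))) for a in (0,.2,.4,.8,1.2)])
cv2.imwrite("pics/f3.png",cv2.resize(c["img"][190:330,230:400],None,fx=3,fy=3))
E
```

```text
{'t': 9.7, 'eef_pos': [0.4941, 0.363, 0.0916], 'orientation': [-2.0675, -2.365, 0.002], 'joint_positions': [0.5134, 0.5438, -0.1857, 0.8426, -0.0001, 1.9501], 'ft_force': [-0.7339, -0.6689, -0.0004], 'width': -0.0}
[{'uv': [355.8, 282.5], 'confidence': 0.69}, {'uv': [298.7, 265.3], 'confidence': 0.55}]
[array([357.37496455, 288.89450133]), array([358.0367704 , 285.64003703]), array([357.5210626 , 281.70433002]), array([352.97389327, 272.47503266]), array([344.41266075, 262.87567622])]
```

View pics/f3.png

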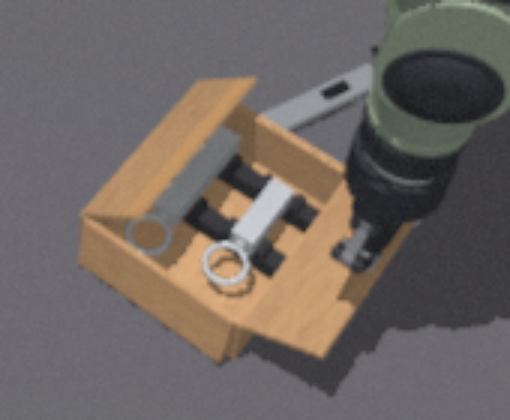

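The left flap is folded back most of the way, with its near corner at about (337,309). I'll press down a little more and compare that corner with the model.

Request:
carry_out([
  [0, [0.004, 0, 0.006], [0, 0, 0]],
  [0, [0.004, 0, 0.009], [0, 0, 0]],
  [0, [0.004, 0, 0.009], [0, 0, 0]],
  [0, [0.004, 0, -0.04], [0, 0, 0]],
  [0, [0.004, 0, -0.09], [0, 0, 0]],
  [0, [-0.1, 0, -0.115], [0, 0, 0]],
  [0, [-0.15, 0, -0.115], [0, 0, 0]],
  [0, [-0.15, 0, -0.115], [0, 0, 0]],
  [0, [-0.15, 0, -0.115], [0, 0, 0]],
  [0, [-0.15, 0, -0.115], [0, 0, 0]],
])

```text
t: 10.8
eef_pos: [0.515, 0.2133, 0.2078]
orientation: [2.071, 2.362, 0.001]
ft_force: [0.1, -0.0, 0.4]
width: 0.0001
grasp_force: 0.0
```

```bash
python3 - <<'E'
from h import *
np.set_printoptions(precision=1,suppress=True)
st();c=read_camera("scene");print(finder.tip_of("scene","flap_left_edge"))
for sx in(.093,-.093): print([proj(c,cart(sx,.084+.082*np.cos(a),.07+.082*np.sin(a))) for a in (-.2,0,.2,.4)])
r=finder.tip_of("scene","flap_left_edge")
cv2.imwrite("pics/f4.png",cv2.resize(c["img"][190:330,230:400],None,fx=3,fy=3))
# brown region corners near flap
hsv=cv2.cvtColor(c["img"],cv2.COLOR_BGR2HSV);m=cv2.inRange(hsv,(8,70,50),(25,255,255));m[:190]=0;m[330:]=0;m[:,:230]=0
cn=max(cv2.findContours(m,0,2)[0],key=cv2.contourArea)
print(cv2.approxPolyDP(cn,2.5,True)[:,0].tolist())
E
```

```text
{'t': 10.8, 'eef_pos': [0.515, 0.2133, 0.2078], 'orientation': [2.0713, 2.3618, 0.0013], 'joint_positions': [0.2601, 0.3441, -0.1862, 1.0398, 0.0003, 1.7], 'ft_force': [0.0794, -0.0086, 0.4188], 'width': 0.0001}
[{'uv': [359.1, 287.5], 'confidence': 0.91}]
[array([337.3, 319.1]), array([338.9, 316.9]), array([339.3, 313.8]), array([338.6, 310. ])]
[array([372.3, 266.1]), array([374.2, 263.4]), array([375., 260.]), array([374.7, 256. ])]
[[295, 217], [257, 260], [256, 277], [302, 310], [316, 301], [338, 311], [373, 257], [348, 249], [310, 225], [314, 216], [310, 216], [306, 223]]
```

Request:
carry_out([
  [0, [0.02, 0, 0.05], [0, 0, 0]],
  [0, [0.02, 0, 0.1], [0, 0, 0]],
  [0, [0.02, 0, 0.113], [0, 0, 0]],
  [0, [0.02, 0, 0.113], [0, 0, 0]],
  [0, [-0.01, 0, 0.113], [0, 0, 0]],
  [0, [-0.033, 0, 0.113], [0, 0, 0]],
  [0, [-0.05, 0, 0.105], [0, 0, 0]],
  [0, [-0.063, 0, 0.098], [0, 0, 0]],
  [0, [-0.075, 0, 0.096], [0, 0, 0]],
  [0, [-0.085, 0, 0.096], [0, 0, 0]],
  [0, [-0.098, 0, 0.101], [0, 0, 0]],
  [0, [-0.108, 0, 0.108], [0, 0, 0]],
])

```text
t: 12.15
eef_pos: [0.5293, 0.1068, 0.0991]
orientation: [2.067, 2.365, 0.001]
ft_force: [0.1, 0.6, 0.2]
width: 0.0002
grasp_force: 0.2
```

Request:
carry_out([
  [0, [-0.008, 0, 0.008], [0, 0, 0]],
  [0, [-0.015, 0, 0.015], [0, 0, 0]],
  [0, [-0.018, 0, 0.021], [0, 0, 0]],
  [0, [-0.018, 0, 0.023], [0, 0, 0]],
  [0, [-0.018, 0, 0.023], [0, 0, 0]],
])

```text
t: 12.65
eef_pos: [0.5309, 0.0898, 0.0758]
orientation: [-2.067, -2.365, 0.001]
ft_force: [-0.3, 0.4, 0.1]
width: 0.0001
grasp_force: 0.0
```

```bash
python3 - <<'E'
from h import *
np.set_printoptions(precision=1,suppress=True)
st();c=read_camera("scene");t=read_camera("top")
for e in("flap_left_edge","flap_right_edge"):
  for n in("scene","top"):
    r=finder.tip_of(n,e); print(e,n,r[:1])
for n,C in(("s",c),("t",t)): print(n,[proj(C,cart(0,sd*(.084+.082*np.cos(a)),.07+.082*np.sin(a))) for sd in(1,-1) for a in (-.2,0,.2,.4)])
im=c["img"].copy()
for sd,a in((1,.1),(-1,.1)):
    P=[cart(sx,sd*(.084+r*np.cos(a)),.07+r*np.sin(a)) for sx,r in((.093,0),(.093,.082),(-.093,.082),(-.093,0))]
    cv2.polylines(im,[np.int32([proj(c,p)*16 for p in P])],True,(0,0,255),1,cv2.LINE_AA,4)
cv2.imwrite("pics/f5.png",cv2.resize(im[170:330,215:400],None,fx=3.5,fy=3.5))
E
```

```text
{'t': 12.65, 'eef_pos': [0.5309, 0.0898, 0.0758], 'orientation': [-2.0672, -2.3646, 0.0011], 'joint_positions': [0.0304, 0.4413, -0.412, 0.7185, 0.0, 1.4672], 'ft_force': [-0.3166, 0.3537, 0.1193], 'width': 0.0001}
flap_left_edge scene [{'uv': [356.9, 285.8], 'confidence': 0.68}]
flap_left_edge top [{'uv': [119.5, 203.2], 'confidence': 0.7}]
flap_right_edge scene [{'uv': [255.6, 219.8], 'confidence': 0.81}]
flap_right_edge top [{'uv': [374.4, 163.3], 'confidence': 0.33}]
s [array([355.6, 291.3]), array([357.4, 288.9]), array([358. , 285.6]), array([357.5, 281.7]), array([255.7, 227. ]), array([255.2, 223.5]), array([255.7, 220.5]), array([257. , 218.1])]
t [array([125.4, 204.3]), array([123. , 204.1]), array([121.8, 203.7]), array([121.7, 203.2]), array([240.4, 190.3]), array([240.8, 189.7]), array([240.1, 189.3]), array([238.2, 189. ])]
```

View pics/f5.png

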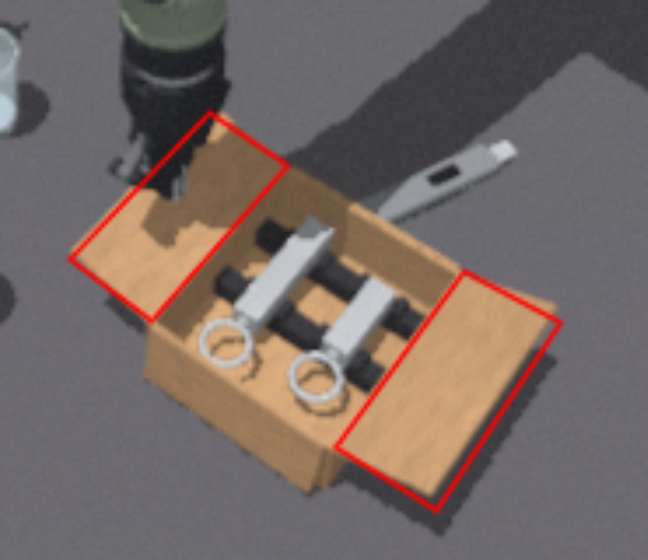

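Both flaps are back, but they look 0.1 to 0.3 rad short of level. I'll press the right one a little further, lift off and triangulate the corners.

Request:
carry_out([
  [0, [-0.003, 0, 0.004], [0, 0, 0]],
  [0, [-0.003, 0, 0.006], [0, 0, 0]],
  [0, [-0.003, 0, 0.006], [0, 0, 0]],
  [0, [-0.003, 0, -0.04], [0, 0, 0]],
  [0, [-0.003, 0, -0.09], [0, 0, 0]],
  [0, [-0.1, 0, -0.13], [0, 0, 0]],
  [0, [-0.15, 0, -0.13], [0, 0, 0]],
  [0, [-0.2, 0, -0.13], [0, 0, 0]],
  [0, [-0.2, 0, -0.13], [0, 0, 0]],
])

```text
t: 13.85
eef_pos: [0.5579, -0.1078, 0.2068]
orientation: [2.066, 2.365, 0.001]
ft_force: [1.0, 1.0, -0.2]
width: 0.0001
grasp_force: 0.0
```

```bash
cat > m.py <<'E'
from h import *
np.set_printoptions(precision=4,suppress=True)
st();C={n:read_camera(n) for n in("scene","top")};P={}
for n,c in C.items():
    hsv=cv2.cvtColor(c["img"],cv2.COLOR_BGR2HSV);m=cv2.inRange(hsv,(7,60,40),(26,255,255))
    k=np.zeros_like(m);x0,y0,x1,y1=(225,175,390,330) if n=="scene" else (105,130,255,260);k[y0:y1,x0:x1]=255;m&=k
    cn=max(cv2.findContours(m,0,1)[0],key=cv2.contourArea)
    P[n]=cv2.approxPolyDP(cn,2.0,True)[:,0].astype(float)
def fit(v):
    out=[]
    for sd in(1,-1):
        for sx in(.093,-.093):
            a=.2;p=cart(sx,sd*(.084+.082*np.cos(a)),.07+.082*np.sin(a)); u={}
            for n in C:
                d=np.linalg.norm(P[n]-proj(C[n],p),axis=1); u[n]=P[n][d.argmin()]
            X,e=tri(C["scene"],u["scene"],C["top"],u["top"]); print(sd,sx,X,round(e,4),u["scene"],u["top"])
fit(0)
for e in("flap_left_edge","flap_right_edge","flap_left_hinge","flap_right_hinge"):
    u=[finder.tip_of(n,e) for n in C]
    if all(u): print(e,*tri(C["scene"],u[0][0]["uv"],C["top"],u[1][0]["uv"]),u[0][0]["confidence"],u[1][0]["confidence"])
E
python3 m.py
```

```text
{'t': 13.85, 'eef_pos': [0.5579, -0.1078, 0.2068], 'orientation': [2.0664, 2.3651, 0.0008], 'joint_positions': [-0.3208, 0.3645, -0.1587, 1.0465, 0.0001, 1.1153], 'ft_force': [1.002, 1.038, -0.2446], 'width': 0.0001}
1 0.093 [0.586  0.3952 0.0986] 0.0007 [338. 311.] [119. 169.]
1 -0.093 [0.4066 0.3699 0.1039] 0.001 [373. 257.] [125. 235.]
-1 0.093 [0.6284 0.0752 0.0849] 0.0011 [235. 243.] [236. 156.]
-1 -0.093 [0.4458 0.0493 0.0898] 0.0016 [274. 200.] [244. 222.]
flap_left_edge [0.4971 0.3883 0.0985] 0.0014461150081553095 0.71 0.72
flap_right_edge [0.5335 0.0608 0.0741] 0.009367240348979278 0.77 0.55
flap_right_hinge [0.5253 0.1342 0.0577] 0.004647412541196671 0.81 0.84
```

Request:
carry_out([
  [0, [0.1, 0, 0], [0, 0, 0]],
  [0, [0.186, 0, 0], [0, 0, 0]],
  [0, [0.186, 0, 0.0], [0, 0, 0]],
  [0, [0.186, 0, 0.0], [0, 0, 0]],
  [0, [0.186, 0, 0.0], [0, 0, 0]],
  [0, [0.186, 0, 0.05], [0, 0, 0]],
  [0, [0.186, 0, 0.1], [0, 0, 0]],
  [0, [0.186, 0, 0.13], [0, 0, 0]],
  [0, [0.186, 0, 0.138], [0, 0, 0]],
  [0, [0.186, 0, 0.145], [0, 0, 0]],
  [0, [0.186, 0, 0.145], [0, 0, 0]],
])

```text
t: 15.45
eef_pos: [0.5336, 0.0781, 0.0616]
orientation: [2.067, 2.365, 0.001]
ft_force: [-0.5, -0.4, 0.6]
width: -0.0001
grasp_force: 0.0
```

```bash
python3 m.py
```

```text
{'t': 15.45, 'eef_pos': [0.5336, 0.0781, 0.0616], 'orientation': [2.0673, 2.3645, 0.0009], 'joint_positions': [0.0084, 0.4594, -0.4263, 0.6841, -0.0001, 1.4453], 'ft_force': [-0.469, -0.3709, 0.649], 'width': -0.0001}
1 0.093 [0.586  0.3952 0.0986] 0.0007 [338. 311.] [119. 169.]
1 -0.093 [0.4036 0.3688 0.099 ] 0.0005 [373. 257.] [126. 236.]
-1 0.093 [0.6341 0.1552 0.1825] 0.0939 [234. 244.] [191. 161.]
-1 -0.093 [0.4853 0.1512 0.2137] 0.1064 [273. 203.] [187. 221.]
flap_left_edge [0.4914 0.3864 0.0885] 0.012553565230633824 0.72 0.65
flap_left_hinge [0.5101 0.3059 0.0765] 0.001054882756947443 0.93 0.94
```

Request:
carry_out([
  [0, [0, 0, 0.005], [0, 0, 0]],
  [0, [0, 0, 0.005], [0, 0, 0]],
  [0, [0, 0, -0.045], [0, 0, 0]],
  [0, [0, 0, -0.09], [0, 0, 0]],
  [0, [0.05, 0, -0.09], [0, 0, 0]],
  [0, [0.295, 0, -0.09], [0, 0, 0]],
  [0, [0.295, 0, -0.09], [0, 0, 0]],
  [0, [0.295, 0, -0.09], [0, 0, 0]],
  [0, [0.295, 0, -0.09], [0, 0, 0]],
  [0, [0.295, 0, -0.09], [0, 0, 0]],
  [0, [0.295, 0, -0.09], [0, 0, 0]],
  [0, [0.295, 0, -0.09], [0, 0, 0]],
])

```text
t: 17.15
eef_pos: [0.4927, 0.3712, 0.1504]
orientation: [2.065, 2.368, -0.002]
ft_force: [1.0, -0.9, 0.2]
width: -0.0002
grasp_force: 0.0
```

Request:
carry_out([
  [0, [0, 0, 0.045], [0, 0, 0]],
  [0, [0, 0, 0.07], [0, 0, 0]],
  [0, [0, 0, 0.085], [0, 0, 0]],
  [0, [0, 0, 0.095], [0, 0, 0]],
  [0, [0, 0, 0.095], [0, 0, 0]],
  [0, [0, 0, 0.045], [0, 0, 0]],
  [0, [0, 0, -0.01], [0, 0, 0]],
  [0, [-0.15, 0, -0.06], [0, 0, 0]],
  [0, [-0.21, 0, -0.06], [0, 0, 0]],
  [0, [-0.21, 0, -0.06], [0, 0, 0]],
  [0, [-0.21, 0, -0.06], [0, 0, 0]],
  [0, [-0.21, 0, -0.06], [0, 0, 0]],
])

```text
t: 18.35
eef_pos: [0.5231, 0.1582, 0.2139]
orientation: [2.071, 2.357, 0.003]
ft_force: [-0.4, 1.1, -0.8]
width: -0.0003
grasp_force: 0.0
```

```bash
cat >> m.py <<'E'
s=C["scene"];P=s["img"][170:330,215:400];cv2.imwrite("pics/m.png",cv2.resize(P,None,fx=4,fy=4,interpolation=cv2.INTER_CUBIC))
E
python3 m.py
```

```text
{'t': 18.35, 'eef_pos': [0.5231, 0.1582, 0.2139], 'orientation': [2.0711, 2.3572, 0.0035], 'joint_positions': [0.1595, 0.3173, -0.2086, 1.0408, -0.0015, 1.6012], 'ft_force': [-0.417, 1.1138, -0.7628], 'width': -0.0003}
1 0.093 [ 0.5905  0.2897 -0.0341] 0.2173 [338. 318.] [200. 160.]
1 -0.093 [ 0.3974  0.2761 -0.0188] 0.189 [372. 264.] [198. 224.]
-1 0.093 [0.6287 0.0721 0.0713] 0.0011 [234. 245.] [237. 157.]
-1 -0.093 [0.4473 0.0485 0.0712] 0.0028 [274. 204.] [245. 221.]
flap_right_edge [0.5425 0.0668 0.076 ] 0.005152876984811217 0.85 0.78
flap_right_hinge [0.5248 0.1332 0.0637] 0.00045541381523252255 0.71 0.64
```

The right flap is level (corners at z = 0.071), and the left one's corners match level too. Now the long weight at −y.

```bash
sed -i 's/^CC=.*/CC=np.array([.515,.2243]);CY=np.radians(7.7)/' h.py; python3 - <<'E'
from h import *
np.set_printoptions(precision=4,suppress=True)
C=read_camera("scene");B=lambda p:(np.array([[np.cos(CY),np.sin(CY)],[-np.sin(CY),np.cos(CY)]])@(np.array(p)[:2]-CC))*1e3
for e in("weight_long_eye","weight_long","weight_short"):
    for r in finder.tip_of("scene",e): print(e,r["uv"],round(r["confidence"],2),B(atz(C,r["uv"],.038 if "eye" in e else .026)))
for e in("weight_long","weight_short"):
    for r in finder.cut_out("scene",e)[:1]:
        m=r["region"];v,u=np.nonzero(m); print(e,r["extent"],r["confidence"],len(u),B(atz(C,(u.mean(),v.mean()),.045)))
        rc=cv2.boxPoints(cv2.minAreaRect(np.stack([u,v],1).astype(np.float32))); print([B(atz(C,p,.045)) for p in rc])
T=cart(-.023,-.036,.12);rows([(T,down(187.7)),(cart(-.023,-.036,.024),down(187.7))])
E
```

```text
weight_long_eye [274.9, 272.2] 0.77 [ 75.5082 -37.0488]
weight_long [294.6, 251.1] 0.9 [-18.7942 -35.5331]
weight_short [314.7, 267.2] 0.91 [-10.3926  37.9445]
weight_long [272.9, 234.8, 308.5, 273.4] 0.68 384 [ -7.0958 -34.7832]
[array([ 65.2076, -53.7637]), array([-81.2656, -47.4134]), array([-72.331,  -7.554]), array([ 71.1416, -16.2371])]
weight_short [296.4, 249.7, 326.3, 285.0] 0.59 331 [ 0.1265 36.8298]
[array([57.3829, 14.5143]), array([-62.0002,  24.9266]), array([-52.1596,  66.0787]), array([64.5396, 53.8136])]
[0.026, -0.0211, 0.0909] [-0.0, -0.0, -1.571]
[0.026, -0.0211, 0.1869] [-0.0, -0.0, -1.571]
```

Request:
carry_out([
  [0.6, [0.013, -0.01, 0.03], [0, 0, -0.785]],
  [0.6, [0.026, -0.021, 0.07], [0, 0, -1.571]],
  [0.6, [0.026, -0.021, 0.07], [0, 0, -1.571]],
  [0.6, [0.026, -0.021, 0.07], [0, 0, -1.571]],
  [0.6, [0.026, -0.021, 0.07], [0, 0, -1.571]],
  [0.6, [0.026, -0.021, 0.07], [0, 0, -1.571]],
  [0.6, [0.026, -0.021, 0.07], [0, 0, -1.571]],
  [0.6, [0.026, -0.021, 0.07], [0, 0, -1.571]],
  [0.6, [0.026, -0.021, 0.07], [0, 0, -1.571]],
  [0.6, [0.026, -0.021, 0.07], [0, 0, -1.571]],
  [0.6, [0.026, -0.021, 0.07], [0, 0, -1.571]],
  [0.6, [0.026, -0.021, 0.07], [0, 0, -1.571]],
])

```text
t: 20.35
eef_pos: [0.4973, 0.1854, 0.1411]
orientation: [-0.21, 3.134, -0.0]
ft_force: [-0.5, -0.9, -0.1]
width: 0.0512
grasp_force: 0.0
```

```bash
python3 - <<'E'
from h import *
st();rows([(cart(-.023,-.0365,.024),down(187.7))])
E
```

```text
{'t': 20.35, 'eef_pos': [0.4973, 0.1854, 0.1411], 'orientation': [-0.2102, 3.1345, -0.0], 'joint_positions': [0.2177, 0.3536, -0.3553, 0.8618, -0.0, 0.0838], 'ft_force': [-0.504, -0.8834, -0.123], 'width': 0.0512}
[0.0003, -0.0003, 0.1171] [-0.0, 0.0, -0.0]
```

Request:
carry_out([
  [0.6, [0, 0, 0.045], [0, 0, 0]],
  [0.6, [0, 0, 0.08], [0, 0, 0]],
  [0.6, [0, 0, 0.105], [0, 0, 0]],
  [0.6, [0, 0, 0.117], [0, 0, 0]],
  [0.6, [0, 0, 0.117], [0, 0, 0]],
  [0, [0, 0, 0.117], [0, 0, 0]],
  [0, [0, 0, 0.117], [0, 0, 0]],
  [0, [0, 0, 0.117], [0, 0, 0]],
  [0, [0, 0, 0.117], [0, 0, 0]],
  [0, [0, 0, 0.117], [0, 0, 0]],
], newtons=80)

```text
t: 21.35
eef_pos: [0.4987, 0.1858, 0.0259]
orientation: [-0.21, 3.131, 0.001]
ft_force: [-0.6, 0.4, 5.6]
width: 0.0212
grasp_force: 79.1
```

Request:
carry_out([
  [0, [0, 0, -0.02], [0, 0, 0]],
  [0, [0, 0, -0.05], [0, 0, 0]],
  [0, [0, 0, -0.1], [0, 0, 0]],
  [0, [0, 0, -0.15], [0, 0, 0]],
  [0, [0, 0, -0.2], [0, 0, 0]],
  [0, [0, 0, -0.23], [0, 0, 0]],
  [0, [0, 0, -0.23], [0, 0, 0]],
  [0, [0, 0, -0.23], [0, 0, 0]],
])

```text
t: 22.15
eef_pos: [0.4969, 0.1853, 0.2536]
orientation: [0.21, -3.135, 0.0]
ft_force: [-0.8, -1.3, -5.6]
width: 0.0208
grasp_force: 80.0
```

```bash
python3 - <<'E'
from h import *
st();c=read_camera("scene");t=read_camera("top")
s=env.observe();R=Ro.from_rotvec(s["orientation"]);p=s["eef_pos"]
a=cv2.resize(c["img"][130:330,220:380],None,fx=2.8,fy=2.8);b=cv2.resize(t["img"][100:300,110:235],None,fx=2.8,fy=2.8)
cv2.imwrite("pics/g1.png",np.hstack([a,b]))
for n,C in(("s",c),("t",t)): print(n,proj(C,p),proj(C,p+R.apply([-.099,0,-.008])))
print(finder.tip_of("scene","weight_long_eye"),finder.tip_of("top","weight_long_eye"))
E
```

```text
{'t': 22.15, 'eef_pos': [0.4969, 0.1853, 0.2536], 'orientation': [0.2105, -3.1345, 0.0], 'joint_positions': [0.2178, 0.2667, -0.1756, 1.1286, -0.0, 0.0837], 'ft_force': [-0.7897, -1.3372, -5.6389], 'width': 0.0208}
s [302.10065695 201.12866199] [278.41295071 225.84971749]
t [185.63995696 199.41731534] [180.52417086 157.58339766]
[{'uv': [282.0, 227.5], 'confidence': 0.63}, {'uv': [297.1, 267.2], 'confidence': 0.36}] [{'uv': [179.0, 155.5], 'confidence': 0.58}]
```

View pics/g1.png

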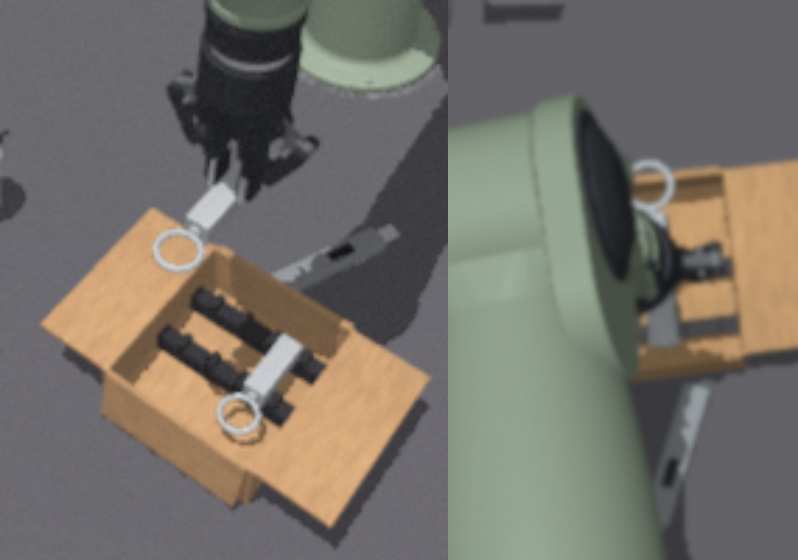

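The weight is held level, the short weight is still in place and the flaps are back. I now work out the way to the hook.

```bash
cat >> h.py <<'E'
SY=np.radians(-12.4);SX=np.array([np.cos(SY),np.sin(SY),0]);SEAT=np.array([.5972,-.2576,.25])
RH=Ro.from_matrix(np.stack([[0,0,-1.],np.cross(SX,[0,0,-1.]),SX],1))
OFF=np.array([-.099,0,-.008])
def tcp(eye,R=None): return np.array(eye)-(RH if R is None else R).apply(OFF)
E
python3 - <<'E'
from h import *
np.set_printoptions(precision=4,suppress=True)
c=read_camera("scene");t=read_camera("top");s=env.observe();R=Ro.from_rotvec(s["orientation"])
X,e=tri(c,(282,227.5),t,(179,155.5));print("eye in tool",R.inv().apply(X-s["eef_pos"]),e)
print(tcp(SEAT+[0,0,.031]-.06*SX))
rows([((.50,-.02,.30),RH),(tcp(SEAT+[0,0,.031]-.06*SX)+[0,0,.05],RH)])
E
```

```text
eye in tool [-0.1008  0.0063 -0.0095] 0.008834820514711506
[ 0.5464 -0.2464  0.182 ]
[0.0239, -0.2038, -0.0475] [0.275, -1.556, 0.276]
[0.008, -0.4344, 0.0205] [0.275, -1.556, 0.276]
```

Request:
carry_out([
  [0, [0.01, -0.02, -0.04], [0.025, -0.141, 0.025]],
  [0, [0.024, -0.06, -0.047], [0.05, -0.283, 0.05]],
  [0, [0.024, -0.1, -0.047], [0.075, -0.424, 0.075]],
  [0, [0.024, -0.14, -0.047], [0.1, -0.566, 0.1]],
  [0, [0.024, -0.17, -0.047], [0.125, -0.707, 0.125]],
  [0, [0.024, -0.204, -0.047], [0.15, -0.849, 0.15]],
  [0, [0.022, -0.24, -0.04], [0.175, -0.99, 0.175]],
  [0, [0.02, -0.28, -0.03], [0.2, -1.132, 0.2]],
  [0, [0.015, -0.32, -0.02], [0.225, -1.273, 0.225]],
  [0, [0.01, -0.36, 0], [0.25, -1.415, 0.25]],
  [0, [0.008, -0.4, 0.01], [0.275, -1.556, 0.276]],
  [0, [0.008, -0.434, 0.02], [0.275, -1.556, 0.276]],
])

```text
t: 23.65
eef_pos: [0.5893, -0.2194, 0.2799]
orientation: [0.128, 1.827, -0.123]
ft_force: [-1.8, 8.0, -4.8]
width: 0.0214
grasp_force: 85.7
```

Request:
carry_out([
  [0, [0, 0, 0], [0, 0, 0]],
  [0, [0, 0, 0], [0, 0, 0]],
  [0, [0, 0, 0], [0, 0, 0]],
])

```text
t: 23.95
eef_pos: [0.5887, -0.2167, 0.2821]
orientation: [0.128, 1.829, -0.123]
ft_force: [-1.1, 0.2, -3.9]
width: 0.0212
grasp_force: 80.7
```

```bash
python3 - <<'E'
from h import *
np.set_printoptions(precision=4,suppress=True)
st();rows([(tcp(SEAT+[0,0,.031]-.06*SX),RH)])
E
```

```text
{'t': 23.95, 'eef_pos': [0.5887, -0.2167, 0.2821], 'orientation': [0.1277, 1.8285, -0.1234], 'joint_positions': [-0.7605, 0.2696, -1.2955, -1.2522, 0.58, -0.1935], 'ft_force': [-1.1171, 0.1702, -3.9082], 'width': 0.0212}
[0.1069, -0.0341, -0.0101] [0.061, -0.26, 0.026]
```

The elbow joint stands at its limit. I'll fit a kinematic model to the recorded poses to see what is reachable.

```bash
cat > kin.py <<'E'
from h import *
from scipy.optimize import least_squares
D=[([-1.358,.326,-.193,1.052,0,1.437],(.187,-.5173,.2152)),([.2877,.3178,-.0518,1.202,0,1.72],(.513,.2285,.2746)),([.5243,.5521,-.1775,.8433,0,1.96],(.493,.370,.0894)),([.0304,.4413,-.412,.7185,0,1.47],(.5309,.0898,.0758)),([.2178,.3536,-.3553,.8618,0,.08],(.4973,.1854,.1411)),([.2178,.2667,-.1756,1.1286,0,.08],(.4969,.1853,.2536)),([.3661,.4534,-.2655,.8595,0,1.8],(.5034,.2719,.1175)),([-.7605,.2696,-1.2955,-1.2522,.58,-.1935],(.5887,-.2167,.2821))]
O8=Ro.from_rotvec([.1277,1.8285,-.1234])
BASE=Ro.from_matrix(np.array([[0,0,1],[0,-1,0],[1,0,0]])).as_matrix() # q6=0: tool x=up? set below
def fk(q,k):
    r0,h,L1,a,L2,b,d4,d5=k[:8]; s5=k[8] if len(k)>8 else 1
    P=q[1]-q[2]+q[3]; A=Ro.from_euler("z",q[0])
    w=np.array([r0+L1*np.sin(q[1]+a)+L2*np.cos(q[1]-q[2]+b),0,h+L1*np.cos(q[1]+a)-L2*np.sin(q[1]-q[2]+b)])
    Rp=Ro.from_euler("y",P); R5=Rp*Ro.from_euler("z",S5*q[4])
    p=w+Rp.apply([d4,0,0])+R5.apply([d5,0,0])
    # tool: z along local x; at P=pi/2, tool x az = q1+pi-q6 -> local: tool x = -(up rotated)
    T=np.array([[0,0,1],[0,-1,0],[1,0,0]],float); T=np.stack([[0,0,-1],[0,-1,0],[1,0,0]],1) if 0 else T
    # down pose: local z axis ->world forward(x). tool x at q6=0 points back => tool x = -local z
    Tm=np.stack([np.array([0,0,-1.]),np.cross([1.,0,0],[0,0,-1.]),np.array([1.,0,0])],1)
    R=A*R5*Ro.from_matrix(Tm)*Ro.from_euler("z",S6*q[5])
    return A.apply(p),R
S5,S6=1,1
def fit():
    best=None
    for b0 in(0,.5,-.5,1.2):
        f=lambda k:np.concatenate([(fk(q,k)[0]-p)*1e3 for q,p in D]+[(k-np.array([0,.25,.3,0,.3,b0,.08,.15]))*.5])
        r=least_squares(f,[0,.25,.3,0,.3,b0,.08,.15])
        if best is None or r.cost<best.cost: best=r
    return best
res=[]
for S5 in(1,-1):
    for S6 in(1,-1):
        r=fit(); e=(fk(D[-1][0],r.x)[1].inv()*O8).magnitude(); res.append((r.cost+1e4*e,S5,S6,r.x,e,r.cost))
_,S5,S6,K,e,c=min(res,key=lambda t:t[0])
LO=np.array([-2.65,-.97,-1.3,-1.93,-1.47,-3.14]);HI=np.array([2.65,1.79,1.35,2.1,1.37,3.14])
def ik(p,R,q0=None,w=.3):
    best=None
    for s in ([q0] if q0 is not None else [[-.5,.3,-1,-1,.2,0],[-.4,-.3,-1.2,-.8,.2,0],[-.4,.8,-.6,-1.3,.2,0],[-.4,.8,.8,0,.2,0]]):
        f=lambda q:np.concatenate([(fk(q,K)[0]-p),w*(fk(q,K)[1].inv()*R).as_rotvec()])
        r=least_squares(f,np.clip(s,LO+1e-3,HI-1e-3),bounds=(LO,HI))
        if best is None or r.cost<best.cost: best=r
    return best.x,np.linalg.norm(best.fun)
if __name__=="__main__":
    np.set_printoptions(precision=4,suppress=True)
    print(S5,S6,K,"rot err",e,"cost",c)
    print([np.round((fk(q,K)[0]-p)*1e3,1).tolist() for q,p in D])
    print("eye now",np.array(D[-1][1])+O8.apply(OFF), "seat",SEAT)
    for dx in(-.06,-.03,0):
        for dz in(.03,0,-.025):
            print(dx,dz,*ik(tcp(SEAT+dx*SX+[0,0,dz]),RH))
E
python3 kin.py
```

```text
1 1 [ 0.0047  0.3204  0.4915 -0.0092  0.4063 -0.2107 -0.0044  0.4534] rot err 2.7213622789591194e-05 cost 18954.812366802416
[[-71.9, -15.3, -0.1], [19.0, -71.1, 0.8], [35.5, -64.4, 1.3], [4.2, -73.5, -1.6], [17.9, -71.4, -1.2], [16.0, -71.8, -0.2], [26.5, -68.7, -0.0], [-0.7, 0.3, 1.0]]
eye now [ 0.6065 -0.2177  0.3798] seat [ 0.5972 -0.2576  0.25  ]
-0.06 0.03 [-1.111   0.9026 -1.2658 -1.93    0.9729 -0.1921] 0.052356914638802154
-0.06 0 [-1.1406  0.9845 -1.2223 -1.93    1.0189 -0.2292] 0.05863052155192705
-0.06 -0.025 [-1.1632  1.0533 -1.1831 -1.93    1.0542 -0.2589] 0.0630400681083304
-0.03 0.03 [-0.9811  0.8899 -1.2305 -1.93    0.8299 -0.1365] 0.048323871628167515
-0.03 0 [-1.0088  0.9626 -1.1902 -1.93    0.8739 -0.1653] 0.05528429802652526
-0.03 -0.025 [-1.0309  1.0247 -1.1532 -1.93    0.9092 -0.1888] 0.06034369077295441
0 0.03 [-0.8715  0.894  -1.1883 -1.93    0.7061 -0.096 ] 0.04238748716510928
0 0 [-0.8958  0.9595 -1.1516 -1.93    0.7452 -0.1186] 0.04972466881132949
0 -0.025 [-0.916   1.016  -1.1174 -1.93    0.7779 -0.1373] 0.05517535191886973
```

```bash
python3 - <<'E'
s=open('kin.py').read()
s=s.replace("r0,h,L1,a,L2,b,d4,d5=k[:8]; s5=k[8] if len(k)>8 else 1","r0,h,L1,a,L2,b,d4,d5,y0=k")
s=s.replace("*np.cos(q[1]-q[2]+b),0,h","*np.cos(q[1]-q[2]+b),y0,h").replace(".08,.15])",".08,.15,.07])")
i=s.index("    T=np.array([[0,0,1]");j=s.index("    Tm=");s=s[:i]+s[j:]
open('kin.py','w').write(s)
E
python3 kin.py
```

```text
1 1 [ 0.0002  0.3036  0.5138 -0.0003  0.4044 -0.1732  0.1184  0.3197  0.0736] rot err 2.7213622789591194e-05 cost 0.05910402788395899
[[-0.0, 0.2, -0.0], [0.1, 0.0, 0.0], [-0.1, 0.0, 0.0], [0.1, -0.0, -0.0], [0.1, 0.0, -0.0], [0.0, 0.0, -0.0], [0.1, -0.1, 0.0], [-0.0, 0.0, 0.0]]
eye now [ 0.6065 -0.2177  0.3798] seat [ 0.5972 -0.2576  0.25  ]
-0.06 0.03 [-0.9635  0.8614 -1.3    -1.93    0.8376 -0.1653] 0.06695522191087024
-0.06 0 [-0.9725  0.9111 -1.3    -1.93    0.844  -0.2025] 0.0725600632458747
-0.06 -0.025 [-0.9812  0.9523 -1.3    -1.93    0.8499 -0.234 ] 0.07798246483034801
-0.03 0.03 [-0.8735  0.8412 -1.2993 -1.93    0.6998 -0.1324] 0.05635056783116324
-0.03 0 [-0.885   0.9022 -1.2719 -1.93    0.7237 -0.157 ] 0.06466753016089119
-0.03 -0.025 [-0.8955  0.9547 -1.2459 -1.93    0.7454 -0.1776] 0.07099504038072198
0 0.03 [-0.8103  0.8625 -1.2384 -1.93    0.6255 -0.098 ] 0.048021453591459616
0 0 [-0.8184  0.9194 -1.2123 -1.93    0.6435 -0.1179] 0.056300137148477744
0 -0.025 [-0.826   0.9682 -1.1876 -1.93    0.6601 -0.1343] 0.0626561216809789
```

The fitted model matches the recorded poses to 0.1 mm. A horizontal tool can't be reached at the hook, so I look for the smallest lean that can be.

```bash
cat > sw.py <<'E'
from kin import *
def RHp(psi,phi):
    psi,phi=np.radians(SY*180/np.pi+psi),np.radians(phi)
    z=np.array([np.cos(psi)*np.cos(phi),np.sin(psi)*np.cos(phi),-np.sin(phi)]);e=np.array([np.cos(psi)*np.sin(phi),np.sin(psi)*np.sin(phi),np.cos(phi)])
    return Ro.from_matrix(np.stack([-e,np.cross(z,-e),z],1))
if __name__=="__main__":
    np.set_printoptions(precision=3,suppress=True)
    for psi in(20,10,0,-10,-20,-30,-40):
        for phi in range(5,50,5):
            R=RHp(psi,phi);ok=[]
            for dx,dz in((-.05,.032),(0,.032),(0,-.03)):
                q,e=ik(tcp(SEAT+dx*SX+[0,0,dz],R),R); ok.append(e)
            if max(ok)<5e-4: print(psi,phi,q);break
        else: print(psi,"none",ok)
E
python3 sw.py
```

```text
20 10 [-1.009  0.935 -1.113 -1.647  1.11  -0.363]
10 25 [-0.931  0.568 -1.207 -1.139  0.781 -0.48 ]
0 35 [-0.79   0.332 -1.206 -0.843  0.461 -0.355]
-10 35 [-0.641  0.346 -1.249 -0.969  0.204 -0.146]
-20 35 [-0.479  0.355 -1.234 -0.977 -0.071  0.05 ]
-30 30 [-0.32   0.488 -1.218 -1.142 -0.361  0.22 ]
-40 10 [-0.187  1.012 -1.134 -1.915 -0.714  0.153]
```

```bash
python3 - <<'E'
from sw import *
np.set_printoptions(precision=3,suppress=True)
S=read_camera("scene");T=read_camera("top");st()
print("start tcp in scene",proj(S,(.187,-.517,.215)),"box foot",atz(S,(110+210/2.2,60+105/2.2),0),atz(S,(110+100/2.2,60+70/2.2),0),atz(S,(110+262/2.2,60+45/2.2),0),"top dark",atz(T,(110+760/2.4,90+500/2.4),.1))
for psi,phi in((20,10),(22,8),(25,5),(25,0),(30,0),(18,15),(15,18)):
    R=RHp(psi,phi)
    for dx,dz in((-.06,.06),(-.05,.032),(0,.032),(0,-.03),(-.12,-.03)):
        q,e=ik(tcp(SEAT+dx*SX+[0,0,dz],R),R)
        print(psi,phi,dx,dz,q,round(e,4))
E
```

```text
{'t': 24.05, 'eef_pos': [0.5893, -0.2168, 0.2849], 'orientation': [0.1247, 1.824, -0.1263], 'joint_positions': [-0.7601, 0.2667, -1.2949, -1.2545, 0.58, -0.1934], 'ft_force': [-0.1588, -0.4817, -4.0548], 'width': 0.0212}
start tcp in scene [213.666  54.898] box foot [ 0.248 -0.526  0.   ] [ 0.331 -0.758  0.   ] [ 0.054 -0.599  0.   ] top dark [ 0.246 -0.444  0.1  ]
20 10 -0.06 0.06 [-1.129  0.597 -1.242 -1.313  1.217 -0.498] 0.0
20 10 -0.05 0.032 [-1.107  0.716 -1.229 -1.447  1.198 -0.468] 0.0
20 10 0 0.032 [-1.009  0.731 -1.139 -1.469  1.11  -0.363] 0.0
20 10 0 -0.03 [-1.009  0.935 -1.113 -1.647  1.11  -0.363] 0.0
20 10 -0.12 -0.03 [-1.281  0.868 -1.288 -1.312  1.336 -0.831] 0.0
22 8 -0.06 0.06 [-1.134  0.654 -1.222 -1.391  1.268 -0.467] 0.0
22 8 -0.05 0.032 [-1.112  0.768 -1.205 -1.517  1.249 -0.435] 0.0
22 8 0 0.032 [-1.017  0.781 -1.114 -1.539  1.161 -0.329] 0.0
22 8 0 -0.03 [-1.017  0.977 -1.081 -1.702  1.161 -0.329] 0.0
22 8 -0.12 -0.03 [-1.273  0.896 -1.263 -1.333  1.37  -0.817] 0.0035
25 5 -0.06 0.06 [-1.136  0.748 -1.191 -1.55   1.339 -0.38 ] 0.0
25 5 -0.05 0.032 [-1.115  0.
[... 832 characters left out ...]
-0.03 [-1.179  1.117 -1.228 -1.93   1.37  -0.412] 0.0452
18 15 -0.06 0.06 [-1.126  0.428 -1.229 -0.989  1.139 -0.621] 0.0
18 15 -0.05 0.032 [-1.103  0.55  -1.229 -1.141  1.121 -0.588] 0.0
18 15 0 0.032 [-1.003  0.586 -1.147 -1.199  1.037 -0.471] 0.0
18 15 0 -0.03 [-1.003  0.8   -1.143 -1.409  1.037 -0.471] 0.0
18 15 -0.12 -0.03 [-1.283  0.716 -1.3   -1.06   1.248 -0.931] 0.0
15 18 -0.06 0.06 [-1.108  0.35  -1.249 -0.924  1.054 -0.608] 0.0
15 18 -0.05 0.032 [-1.084  0.476 -1.255 -1.081  1.035 -0.579] 0.0
15 18 0 0.032 [-0.982  0.515 -1.171 -1.125  0.951 -0.473] 0.0
15 18 0 -0.03 [-0.982  0.739 -1.178 -1.356  0.951 -0.473] 0.0
15 18 -0.12 -0.03 [-1.282  0.618 -1.3   -0.922  1.185 -0.953] 0.009
```

```bash
python3 - <<'E'
from sw import *
np.set_printoptions(precision=3,suppress=True)
s=env.observe();R0=Ro.from_rotvec(s["orientation"]);p0=s["eef_pos"];Y=np.array([-SX[1],SX[0],0]);q0=s["joint_positions"]
R=RHp(20,10);e0=p0+R0.apply(OFF);d=e0-SEAT;print("eye rel seat",d@SX,d@Y,d[2])
W=[(p0+.06*Y-.01*SX,R0),(tcp(SEAT-.1*SX+.07*Y+[0,0,.09],R),R),(tcp(SEAT-.065*SX+[0,0,.045],R),R)]
for p,r in W:
    q,e=ik(p,r,q0);print(q,round(e,4));q0=q
rows(W)
E
```

```text
eye rel seat 0.0006300781829286396 0.04122466102466196 0.13267063857709632
[-0.6    0.18  -1.3   -1.158  0.432 -0.157] 0.0146
[-1.115  0.322 -1.3   -0.924  1.232 -0.659] 0.0242
[-1.141  0.653 -1.251 -1.362  1.227 -0.515] 0.0
[0.0003, 0.0605, -0.0063] [0.0, 0.0, 0.0]
[0.0645, 0.0354, -0.0764] [-0.283, -0.084, -0.041]
[0.1017, -0.0357, -0.0352] [-0.283, -0.084, -0.041]
```

```bash
python3 - <<'E'
from sw import *
np.set_printoptions(precision=3,suppress=True)
s=env.observe();R0=Ro.from_rotvec(s["orientation"]);p0=s["eef_pos"];Y=np.array([-SX[1],SX[0],0]);q0=s["joint_positions"]
R=RHp(20,10);Rm=Ro.concatenate([R0,R]).mean()
W=[(tcp(SEAT+.01*SX+.065*Y+[0,0,.10],Rm),Rm),(tcp(SEAT-.02*SX+.065*Y+[0,0,.06],R),R),(tcp(SEAT-.065*SX+.045*Y+[0,0,.045],R),R),(tcp(SEAT-.065*SX+[0,0,.045],R),R)]
for p,r in W:
    q,e=ik(p,r,q0);print(q,round(e,4));q0=q
rows(W)
E
```

```text
[-0.789  0.481 -1.277 -1.459  0.755 -0.215] 0.0
[-0.919  0.687 -1.277 -1.623  1.025 -0.295] 0.0
[-1.061  0.674 -1.3   -1.478  1.173 -0.458] 0.0093
[-1.141  0.653 -1.251 -1.362  1.227 -0.515] 0.0
[0.028, 0.0232, 0.0228] [-0.141, -0.042, -0.02]
[0.0736, 0.026, 0.0082] [-0.283, -0.084, -0.041]
[0.1001, 0.0092, -0.0326] [-0.283, -0.084, -0.041]
[0.1017, -0.0357, -0.0352] [-0.283, -0.084, -0.041]
```

Request:
carry_out([
  [0, [0.014, 0.012, 0.011], [-0.07, -0.021, -0.01]],
  [0, [0.028, 0.023, 0.023], [-0.141, -0.042, -0.02]],
  [0, [0.05, 0.025, 0.016], [-0.212, -0.063, -0.03]],
  [0, [0.074, 0.026, 0.008], [-0.283, -0.084, -0.041]],
  [0, [0.087, 0.02, -0.01], [-0.283, -0.084, -0.041]],
  [0, [0.1, 0.01, -0.022], [-0.283, -0.084, -0.041]],
  [0, [0.101, -0.013, -0.03], [-0.283, -0.084, -0.041]],
  [0, [0.102, -0.036, -0.035], [-0.283, -0.084, -0.041]],
  [0, [0.102, -0.036, -0.035], [-0.283, -0.084, -0.041]],
  [0, [0.102, -0.036, -0.035], [-0.283, -0.084, -0.041]],
  [0, [0.102, -0.036, -0.035], [-0.283, -0.084, -0.041]],
])

```text
t: 25.15
eef_pos: [0.5247, -0.2458, 0.194]
orientation: [-0.116, 1.744, 0.096]
ft_force: [0.7, 0.1, -5.1]
width: 0.0209
grasp_force: 80.8
```

```bash
cat > e.py <<'E'
from sw import *
np.set_printoptions(precision=4,suppress=True)
st();C={n:read_camera(n) for n in("scene","top")};s=env.observe();R=Ro.from_rotvec(s["orientation"]);p=np.array(s["eef_pos"]);Y=np.array([-SX[1],SX[0],0])
def rel(X): d=np.array(X)-SEAT; return np.round(np.array([d@SX,d@Y,d[2]])*1e3,1)
e=p+R.apply(OFF);print("eye model rel seat",rel(e),"err",np.degrees((RHp(20,10).inv()*R).magnitude()))
for th in("weight_long_eye","hook_seat","hook_point"):
    u={n:finder.tip_of(n,th)[:1] for n in C}
    for n in u:
        if u[n]: print(th,n,np.round(u[n][0]["uv"],1),round(u[n][0]["confidence"],2),end=" ")
    if all(u.values()):
        X,er=tri(C["scene"],u["scene"][0]["uv"],C["top"],u["top"][0]["uv"]);print("tri rel seat",rel(X),round(er,4),end="")
    print()
print("model eye",[proj(C[n],e) for n in C],"seat",[proj(C[n],SEAT) for n in C],"point",[proj(C[n],SEAT-.017*SX+[0,0,.019]) for n in C])
cv2.imwrite("pics/e.png",cv2.resize(C["scene"]["img"][80:200,110:240],None,fx=5,fy=5,interpolation=cv2.INTER_CUBIC))
E
python3 e.py
```

```text
{'t': 25.15, 'eef_pos': [0.5247, -0.2458, 0.194], 'orientation': [-0.116, 1.7443, 0.0959], 'joint_positions': [-1.1409, 0.6561, -1.2493, -1.3596, 1.2259, -0.5201], 'ft_force': [0.6614, 0.0785, -5.1255], 'width': 0.0209}
eye model rel seat [-64.6  -0.5  41.5] err 0.21682869932369903
weight_long_eye scene [183.6 115. ] 0.81 weight_long_eye top [372.7 186.3] 0.75 tri rel seat [-72.1  -1.8  37.8] 0.0063
hook_seat scene [163.5 135.2] 0.53 hook_seat top [373.8 158. ] 0.64 tri rel seat [-0.  -0.4 -2.6] 0.0096
hook_point scene [170.5 128.6] 0.39 hook_point top [378.2 164.3] 0.53 tri rel seat [-20.4  -6.8   9.8] 0.0216
model eye [array([180.0677, 114.9044]), array([372.2934, 183.8022])] seat [array([161.6809, 134.2339]), array([372.5117, 159.2492])] point [array([165.9929, 127.0402]), array([373.4217, 164.965 ])]
```

View pics/e.png

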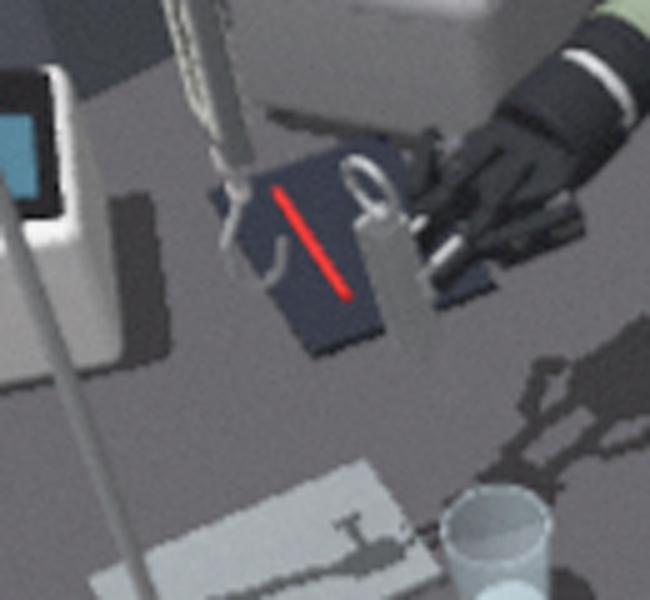

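Hook and eye match the model, but the eye's top (about 180.4, 112 in the scene) seems a little higher than predicted. I'll fit the ring numerically before threading it, because the clearance is small.

```bash
cat > ring.py <<'E'
from e import *
from scipy.ndimage import map_coordinates
G={n:cv2.cvtColor(C[n]["img"],cv2.COLOR_BGR2GRAY).astype(float) for n in C}
th=np.linspace(0,2*np.pi,72,endpoint=False)
def samp(n,s,d,l,r,rng=th):
    P=p+R.apply(np.stack([-.080-s-r*np.cos(rng),l+r*np.sin(rng),np.full_like(rng,-.008+d)],1))
    uv=np.array([proj(C[n],x) for x in P]); return map_coordinates(G[n],[uv[:,1],uv[:,0]],order=1)
up=np.linspace(-2.0,2.0,50)
def sc(n,s,d,l): return samp(n,s,d,l,.019,up).mean()-.5*samp(n,s,d,l,.0275,up).mean()-.5*samp(n,s,d,l,.0105,th).mean()
g=np.arange(-.012,.0125,.001)
best=sorted([(sc("scene",s,d,l),s,d,l) for s in g for d in g for l in np.arange(-.006,.007,.003)],reverse=True)[:400]
b=np.array(best);print("scene best",b[:6]);w=b[:25];print("mean",w.mean(0),w.std(0))
print("at d=0:",[(x[1],x[3],round(x[0],1)) for x in best if abs(x[2])<1e-9][:4])
E
python3 ring.py | tail -12
```

```text
weight_long_eye scene [185.3 115.7] 0.84 weight_long_eye top [373.3 188.7] 0.69 tri rel seat [-77.   -5.6  30.7] 0.0083
hook_seat scene [164.  134.2] 0.53 hook_seat top [373.2 159.8] 0.43 tri rel seat [-3.6 -0.3 -0.9] 0.0064
hook_point scene [167.8 127.9] 0.52 hook_point top [310.  185.5] 0.65 tri rel seat [-50.4 117.5  85.8] 0.12
model eye [array([180.0337, 115.0859]), array([372.5389, 184.0221])] seat [array([161.6809, 134.2339]), array([372.5117, 159.2492])] point [array([165.9929, 127.0402]), array([373.4217, 164.965 ])]
scene best [[49.6684 -0.002  -0.011  -0.003 ]
 [49.268   0.004  -0.008   0.003 ]
 [49.0527  0.008  -0.006   0.006 ]
 [48.923   0.     -0.01    0.    ]
 [48.8646  0.007  -0.006   0.006 ]
 [48.8107  0.001  -0.009   0.    ]]
mean [48.0666  0.0018 -0.0088  0.0008] [0.812  0.0041 0.0022 0.0038]
at d=0: []
```

```bash
sed -i 's/^OFF=.*/OFF=np.array([-.099,0,-.0155])/' h.py; python3 - <<'E'
from sw import *
np.set_printoptions(precision=3,suppress=True)
R=RHp(20,10);s=env.observe();q0=s["joint_positions"];W=[]
for x,h in((-30,31),(-8,30),(-5,21),(-1,8),(-1,0),(-1,-24),(-1,-28)):
    W.append((tcp(SEAT+x/1e3*SX+[0,0,h/1e3],R),R)); q0,e=ik(*W[-1],q0);print(x,h,W[-1][0],q0,round(e,4))
rows(W)
E
```

```text
-30 31 [ 0.566 -0.251  0.181] [-1.048  0.737 -1.186 -1.489  1.145 -0.399] 0.0
-8 30 [ 0.587 -0.256  0.18 ] [-1.007  0.745 -1.144 -1.49   1.108 -0.361] 0.0
-5 21 [ 0.59  -0.257  0.171] [-1.002  0.775 -1.136 -1.517  1.103 -0.356] 0.0
-1 8 [ 0.594 -0.258  0.158] [-0.995  0.819 -1.124 -1.553  1.096 -0.35 ] 0.0
-1 0 [ 0.594 -0.258  0.15 ] [-0.995  0.845 -1.121 -1.576  1.096 -0.35 ] 0.0
-1 -24 [ 0.594 -0.258  0.126] [-0.995  0.922 -1.108 -1.64   1.096 -0.35 ] 0.0
-1 -28 [ 0.594 -0.258  0.122] [-0.995  0.934 -1.106 -1.65   1.096 -0.35 ] 0.0
[0.0032, -0.0108, 0.0422] [-0.001, -0.003, -0.005]
[0.0005, -0.0183, 0.0628] [-0.001, -0.003, -0.005]
[0.0088, -0.0193, 0.0671] [-0.001, -0.003, -0.005]
[0.021, -0.0207, 0.0731] [-0.001, -0.003, -0.005]
[0.0288, -0.0208, 0.0746] [-0.001, -0.003, -0.005]
[0.0524, -0.0209, 0.0788] [-0.001, -0.003, -0.005]
[0.0564, -0.0209, 0.0795] [-0.001, -0.003, -0.005]
```

Request:
carry_out([
  [0, [0.003, -0.005, 0.02], [0, 0, 0]],
  [0, [0.003, -0.011, 0.042], [0, 0, 0]],
  [0, [0.002, -0.014, 0.05], [0, 0, 0]],
  [0, [0.0005, -0.017, 0.059], [0, 0, 0]],
  [0, [0.0005, -0.018, 0.063], [0, 0, 0]],
  [0, [0.0005, -0.018, 0.063], [0, 0, 0]],
  [0, [0.0005, -0.018, 0.063], [0, 0, 0]],
])

```text
t: 26.65
eef_pos: [0.5874, -0.2556, 0.1799]
orientation: [-0.11, 1.746, 0.1]
ft_force: [0.5, -0.1, -4.9]
width: 0.0209
grasp_force: 80.8
```

```bash
python3 e.py; python3 - <<'E'
from sw import *
R=RHp(20,10)
rows([(tcp(SEAT+x/1e3*SX+[0,0,h/1e3],R),R) for x,h in((-8,30),(-5,21),(-1,8),(-1,0),(-1,-24))])
E
```

```text
{'t': 26.65, 'eef_pos': [0.5874, -0.2556, 0.1799], 'orientation': [-0.1104, 1.7465, 0.1003], 'joint_positions': [-1.0057, 0.7381, -1.1457, -1.4788, 1.1044, -0.3603], 'ft_force': [0.4517, -0.132, -4.8903], 'width': 0.0209}
eye model rel seat [-7.7 -0.1 30. ] err 0.3912286492650377
weight_long_eye scene [299.2 266. ] 0.68 weight_long_eye top [377.9 161.4] 0.62 tri rel seat [-70.4 253.5 -27.3] 0.5424
hook_seat scene [163.8 137.2] 0.42 hook_seat top [372.3 158.7] 0.58 tri rel seat [ -0.1   0.4 -10. ] 0.0079
hook_point scene [169.4 127.8] 0.49 hook_point top [375.2 163.9] 0.61 tri rel seat [-19.4  -0.   17.1] 0.0141
model eye [array([162.2031, 125.1885]), array([375.7004, 160.3978])] seat [array([161.6809, 134.2339]), array([372.5117, 159.2492])] point [array([165.9929, 127.0402]), array([373.4217, 164.965 ])]
[0.0, -0.0002, -0.0001] [-0.001, -0.003, -0.005]
[0.0084, -0.0013, 0.0043] [-0.001, -0.003, -0.005]
[0.0205, -0.0027, 0.0103] [-0.001, -0.003, -0.005]
[0.0284, -0.0027, 0.0117] [-0.001, -0.003, -0.005]
[0.052, -0.0029, 0.0159] [-0.001, -0.003, -0.005]
```

View pics/e.png

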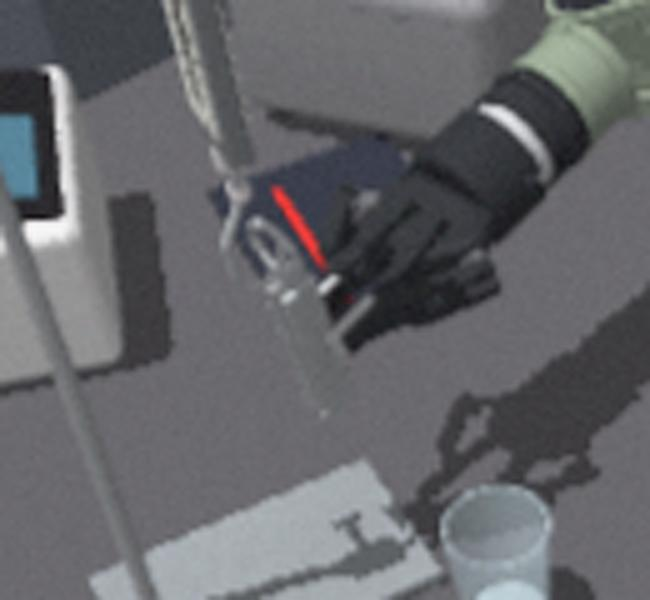

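The ring's top is at about (161.6, 124), where the model puts it. The hook's point shows inside the ring and there is no contact force, so I lower it gently.

Request:
carry_out([
  [0, [0.004, -0.001, 0.002], [0, 0, 0]],
  [0, [0.0085, -0.001, 0.0045], [0, 0, 0]],
  [0, [0.014, -0.002, 0.0075], [0, 0, 0]],
  [0, [0.0205, -0.003, 0.0105], [0, 0, 0]],
  [0, [0.0285, -0.003, 0.012], [0, 0, 0]],
  [0, [0.034, -0.003, 0.013], [0, 0, 0]],
  [0, [0.034, -0.003, 0.013], [0, 0, 0]],
  [0, [0.034, -0.003, 0.013], [0, 0, 0]],
])

```text
t: 27.85
eef_pos: [0.5948, -0.2576, 0.1438]
orientation: [-0.111, 1.746, 0.1]
ft_force: [2.0, 0.0, -4.1]
width: 0.0212
grasp_force: 80.7
```

Request:
carry_out([
  [0, [0.004, 0, 0.0007], [0, 0, 0]],
  [0, [0.008, 0, 0.0014], [0, 0, 0]],
  [0, [0.012, 0, 0.0021], [0, 0, 0]],
  [0, [0.015, 0, 0.0026], [0, 0, 0]],
  [0, [0.015, 0, 0.0026], [0, 0, 0]],
  [0, [0.015, 0, 0.0026], [0, 0, 0]],
])

```text
t: 28.45
eef_pos: [0.5947, -0.2576, 0.1289]
orientation: [-0.111, 1.746, 0.1]
ft_force: [2.0, 0.5, -0.4]
width: 0.0213
grasp_force: 80.7
```

Request:
carry_out([
  [0, [0.001, 0, 0.002], [0, 0, 0]],
  [0, [0.0015, 0, 0.003], [0, 0, 0]],
  [0, [0.0015, 0, 0.003], [0, 0, 0]],
  [0, [0.0015, 0, 0.003], [0, 0, 0]],
], newtons=20)

```text
t: 28.85
eef_pos: [0.5973, -0.2571, 0.1269]
orientation: [-0.111, 1.746, 0.1]
ft_force: [-0.6, 0.4, -0.4]
width: 0.0212
grasp_force: 80.9
```

Request:
carry_out([
  [0.7, [0, 0, 0], [0, 0, 0]],
  [1, [0, 0, 0], [0, 0, 0]],
  [1, [0, 0, 0], [0, 0, 0]],
  [1, [0, 0, 0], [0, 0, 0]],
  [1, [0, 0, -0.02], [0, 0, 0]],
  [1, [0, 0, -0.05], [0, 0, 0]],
  [1, [0, 0, -0.08], [0, 0, 0]],
  [1, [0, 0, -0.11], [0, 0, 0]],
  [1, [0, 0, -0.11], [0, 0, 0]],
  [1, [0, 0, -0.11], [0, 0, 0]],
])

```text
t: 29.85
eef_pos: [0.4894, -0.2728, 0.1469]
orientation: [-0.109, 1.746, 0.097]
ft_force: [0.0, -0.4, -0.5]
width: 0.0853
grasp_force: 0.0
```

```bash
python3 e.py|head -5; python3 - <<'E'
from h import *
c=read_camera("scene")
for n in("weight_long","weight_short","flap_left_edge","flap_right_edge"): print(n,[(np.round(r["uv"],1),round(r["confidence"],2)) for r in finder.tip_of("scene",n)[:2]])
r=finder.cut_out("scene","weight_long")[0];print(r["extent"])
E_=[proj(c,[*(.5972*np.array([1,0])+np.array([0,-.2576])),z]) for z in(.225,.181,.126,.071)];print(np.round(E_,1).tolist())
E
```

```text
{'t': 29.85, 'eef_pos': [0.4894, -0.2728, 0.1469], 'orientation': [-0.1093, 1.7463, 0.0972], 'joint_positions': [-1.2615, 0.7356, -1.1976, -1.1464, 1.3181, -0.7667], 'ft_force': [0.001, -0.4306, -0.5326], 'width': 0.0853}
eye model rel seat [-99.2 -36.6  -3.3] err 0.28988071308946745
weight_long_eye scene [164.6 142.1] 0.94 weight_long_eye top [370.  158.5] 0.66 tri rel seat [  2.3   2.3 -26.4] 0.0093
hook_seat scene [164.7 141.7] 0.64 hook_seat top [370.5 161.1] 0.55 tri rel seat [ -1.2  -2.4 -30.7] 0.0056
hook_point scene [170.2 132.7] 0.58 hook_point top [370.4 167.5] 0.6 tri rel seat [-22.3   1.6  -2.9] 0.0052
weight_long [(array([166.2, 164.6]), 0.82)]
weight_short [(array([313.1, 264.5]), 0.84), (array([328.1, 273.4]), 0.26)]
flap_left_edge [(array([354.1, 290. ]), 0.55)]
flap_right_edge [(array([256., 228.]), 0.87)]
[158.8, 141.8, 179.2, 176.2]
[[163.3, 140.7], [166.1, 151.5], [169.3, 164.3], [172.3, 176.1]]
```

It hangs on the hook at about −26 mm. I'll wait for the swing to die out.

Request:
carry_out([
  [1, [0, 0, 0], [0, 0, 0]],
  [1, [0, 0, 0], [0, 0, 0]],
  [1, [0, 0, 0], [0, 0, 0]],
  [1, [0, 0, 0], [0, 0, 0]],
  [1, [0, 0, 0], [0, 0, 0]],
  [1, [0, 0, 0], [0, 0, 0]],
  [1, [0, 0, 0], [0, 0, 0]],
  [1, [0, 0, 0], [0, 0, 0]],
  [1, [0, 0, 0], [0, 0, 0]],
  [1, [0, 0, 0], [0, 0, 0]],
  [1, [0, 0, 0], [0, 0, 0]],
  [1, [0, 0, 0], [0, 0, 0]],
])

```text
t: 31.75
eef_pos: [0.49, -0.2715, 0.1463]
orientation: [-0.111, 1.746, 0.1]
ft_force: [0.0, 0.5, 0.4]
width: 0.0854
grasp_force: 0.0
```

Request:
carry_out([
  [1, [0, 0, 0], [0, 0, 0]],
  [1, [0, 0, 0], [0, 0, 0]],
  [1, [0, 0, 0], [0, 0, 0]],
  [1, [0, 0, 0], [0, 0, 0]],
  [1, [0, 0, 0], [0, 0, 0]],
  [1, [0, 0, 0], [0, 0, 0]],
  [1, [0, 0, 0], [0, 0, 0]],
  [1, [0, 0, 0], [0, 0, 0]],
  [1, [0, 0, 0], [0, 0, 0]],
  [1, [0, 0, 0], [0, 0, 0]],
  [1, [0, 0, 0], [0, 0, 0]],
  [1, [0, 0, 0], [0, 0, 0]],
])

```text
t: 32.95
eef_pos: [0.49, -0.2715, 0.1463]
orientation: [-0.111, 1.746, 0.1]
ft_force: [-0.0, 0.5, -0.6]
width: 0.0854
grasp_force: 0.0
```

```bash
python3 m.py
```

```text
{'t': 32.95, 'eef_pos': [0.49, -0.2715, 0.1463], 'orientation': [-0.1109, 1.7463, 0.0999], 'joint_positions': [-1.2592, 0.7375, -1.1975, -1.1471, 1.3184, -0.7669], 'ft_force': [-0.0376, 0.5306, -0.5794], 'width': 0.0854}
1 0.093 [0.5849 0.4008 0.064 ] 0.001 [338. 318.] [121. 171.]
1 -0.093 [0.4033 0.3745 0.0689] 0.0023 [372. 264.] [127. 236.]
-1 0.093 [0.6287 0.0721 0.0713] 0.0011 [234. 245.] [237. 157.]
-1 -0.093 [0.4458 0.0498 0.0709] 0.0012 [274. 204.] [244. 222.]
flap_left_edge [0.4946 0.3886 0.0588] 0.003990230876527051 0.81 0.72
flap_right_edge [0.5368 0.0629 0.0658] 0.005221805212646238 0.7 0.92
flap_left_hinge [0.503  0.3058 0.0753] 0.0005650582748865968 0.91 0.64
flap_right_hinge [0.5252 0.1358 0.0754] 0.004127077959988706 0.69 0.86
```

Request:
carry_out([
  [1, [0, 0, 0], [0, 0, 0]],
  [1, [0, 0, 0], [0, 0, 0]],
  [1, [0, 0, 0], [0, 0, 0]],
  [1, [0, 0, 0], [0, 0, 0]],
  [1, [0, 0, 0], [0, 0, 0]],
  [1, [0, 0, 0], [0, 0, 0]],
  [1, [0, 0, 0], [0, 0, 0]],
  [1, [0, 0, 0], [0, 0, 0]],
  [1, [0, 0, 0], [0, 0, 0]],
  [1, [0, 0, 0], [0, 0, 0]],
  [1, [0, 0, 0], [0, 0, 0]],
  [1, [0, 0, 0], [0, 0, 0]],
])

```text
t: 34.65
eef_pos: [0.49, -0.2715, 0.1463]
orientation: [-0.111, 1.746, 0.1]
ft_force: [0.8, -0.1, -0.5]
width: 0.0856
grasp_force: 0.0
```

Request:
carry_out([
  [1, [0, 0, 0], [0, 0, 0]],
  [1, [0, 0, 0], [0, 0, 0]],
  [1, [0, 0, 0], [0, 0, 0]],
  [1, [0, 0, 0], [0, 0, 0]],
  [1, [0, 0, 0], [0, 0, 0]],
  [1, [0, 0, 0], [0, 0, 0]],
  [1, [0, 0, 0], [0, 0, 0]],
  [1, [0, 0, 0], [0, 0, 0]],
  [1, [0, 0, 0], [0, 0, 0]],
  [1, [0, 0, 0], [0, 0, 0]],
  [1, [0, 0, 0], [0, 0, 0]],
  [1, [0, 0, 0], [0, 0, 0]],
])

```text
t: 35.85
eef_pos: [0.49, -0.2715, 0.1463]
orientation: [-0.111, 1.746, 0.1]
ft_force: [0.4, 0.3, -0.1]
width: 0.0858
grasp_force: 0.0
```

```bash
python3 - <<'E'
from h import *
a=None
for i in range(6):
    c=read_camera("scene");g=cv2.cvtColor(c["img"],cv2.COLOR_BGR2GRAY).astype(float)[125:190,145:195]
    if a is not None: print(round(np.abs(g-a).mean(),2),round(np.abs(g-a).max(),1))
    a=g
st();r=finder.cut_out("scene","weight_long")[0];print(r["extent"],finder.tip_of("scene","weight_long")[0],finder.tip_of("scene","weight_short")[0]["uv"])
for n in("beaker","amber_jar","cutter"): print(n,finder.tip_of("scene",n)[0])
E
```

```text
1.8 11.0
1.79 11.0
1.79 12.0
1.8 11.0
1.84 10.0
{'t': 36.15, 'eef_pos': [0.49, -0.2715, 0.1463], 'orientation': [-0.1109, 1.7463, 0.0999], 'joint_positions': [-1.2592, 0.7375, -1.1975, -1.1471, 1.3184, -0.7669], 'ft_force': [-0.8293, -0.4564, -0.6181], 'width': 0.0855}
[162.1, 149.9, 180.1, 177.0] {'uv': [165.8, 168.1], 'confidence': 0.83} [314.3, 261.3]
beaker {'uv': [210.0, 202.7], 'confidence': 0.64}
amber_jar {'uv': [198.9, 260.1], 'confidence': 0.89}
cutter {'uv': [336.5, 222.4], 'confidence': 0.71}
```

Request:
carry_out([
  [1, [0, 0, 0], [0, 0, 0]],
  [1, [0, 0, 0], [0, 0, 0]],
  [1, [0, 0, 0], [0, 0, 0]],
  [1, [0, 0, 0], [0, 0, 0]],
  [1, [0, 0, 0], [0, 0, 0]],
  [1, [0, 0, 0], [0, 0, 0]],
  [1, [0, 0, 0], [0, 0, 0]],
  [1, [0, 0, 0], [0, 0, 0]],
  [1, [0, 0, 0], [0, 0, 0]],
  [1, [0, 0, 0], [0, 0, 0]],
  [1, [0, 0, 0], [0, 0, 0]],
  [1, [0, 0, 0], [0, 0, 0]],
])

```text
t: 37.65
eef_pos: [0.49, -0.2715, 0.1463]
orientation: [-0.111, 1.746, 0.1]
ft_force: [0.6, -0.0, -0.4]
width: 0.0857
grasp_force: 0.0
```

```bash
python3 -c "
from plant import env
print(env.job_done())"
```

```text
the job is handed in; nothing more can be done
None
```

I handed the job in at about 38 s: the long weight hangs free and still on the scale's hook (drawn down about 26 mm), both flaps are folded back to about level, and the short weight is still in the carton; by design I never touched the cutter, beaker or jar, though I only rechecked them roughly in the images.

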